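Load the pot mixer, fold the clamp flap over and start it

TASK

Stand every orange-capped sample pot upright in a pocket of the mixer's carrier, one to a pocket, then swing the folded-back clear clamp flap over by its handle and lower it gently, without letting it drop, until it rests on its stops. Start the star knob's thread cleanly: turn the knob backwards (anticlockwise from above) and let it drop into the thread, then turn it forwards (clockwise) until it is tight down on the flap, and finally press the mixer's run switch to on. Leave the timer, the small bottle and the tape roll where they are.

Things in the scene. Friction and masses are not known exactly. Their poses are not given: they have to be found in the camera images.
- pot_1_mid (a point): sample pot with orange screw cap, loose, standing on the bench: body 28 mm across, 74 mm tall, about 70 g, bottom-heavy; the cap, 31 mm across, is the top 16 mm and is where to grip it. The point is half-way up, on the axis, 37 mm above its foot; z is its upward axis. Two to four pots are present; the others read None from the start.
- pot_2_mid (a point): sample pot with orange screw cap, loose, standing on the bench: body 28 mm across, 74 mm tall, about 70 g, bottom-heavy; the cap, 31 mm across, is the top 16 mm and is where to grip it. The point is half-way up, on the axis, 37 mm above its foot; z is its upward axis. Two to four pots are present; the others read None from the start.
- pot_3_mid (a point): sample pot with orange screw cap, loose, standing on the bench: body 28 mm across, 74 mm tall, about 70 g, bottom-heavy; the cap, 31 mm across, is the top 16 mm and is where to grip it. The point is half-way up, on the axis, 37 mm above its foot; z is its upward axis. Two to four pots are present; the others read None from the start.
- pot_4_mid (a point): sample pot with orange screw cap, loose, standing on the bench: body 28 mm across, 74 mm tall, about 70 g, bottom-heavy; the cap, 31 mm across, is the top 16 mm and is where to grip it. The point is half-way up, on the axis, 37 mm above its foot; z is its upward axis. Two to four pots are present; the others read None from the start.
- pocket_1 (a point): centre of the floor of pocket 1 of the mixer's dark carrier block: square, 35 mm wide, 40 mm deep (block top 40 mm above this point). A pot standing in it has its foot at this height and its mid-point 37 mm above. x points to the mixer's back, y to its left, z up.
- pocket_2 (a point): centre of the floor of pocket 2 of the mixer's dark carrier block: square, 35 mm wide, 40 mm deep (block top 40 mm above this point). A pot standing in it has its foot at this height and its mid-point 37 mm above. x points to the mixer's back, y to its left, z up.
- pocket_3 (a point): centre of the floor of pocket 3 of the mixer's dark carrier block: square, 35 mm wide, 40 mm deep (block top 40 mm above this point). A pot standing in it has its foot at this height and its mid-point 37 mm above. x points to the mixer's back, y to its left, z up.
- pocket_4 (a point): centre of the floor of pocket 4 of the mixer's dark carrier block: square, 35 mm wide, 40 mm deep (block top 40 mm above this point). A pot standing in it has its foot at this height and its mid-point 37 mm above. x points to the mixer's back, y to its left, z up.
- flap (a joint): clear clamp flap (120 x 240 x 8 mm, 0.35 kg, black foam pad beneath), hinged along the mixer's back; rad, 0 = level, shut on two rubber stop posts; grows as it opens, 1.57 = vertical, 1.92 = folded back on its end stop, leaning away from the robot, as it stands at the start. The hinge has nearly no friction: let go in between, it falls.
- flap_hinge (a point): point on the hinge axis level with the handle's middle, fixed to the mixer, 137 mm above the bench; the axis runs along this point's y; x points to the back, z up. The handle moves about it on an arc of 160 mm radius: at flap angle a its centre is 160 cos a mm in front (-x) and 160 sin a mm above.
- flap_handle (a point): centre of the flap's steel bar handle: round, 10 mm thick, 90 mm long, parallel to the hinge axis, 35 mm clear of the flap's edge, in the flap's plane, on two end arms. It can be pinched from above across the bar at any flap angle and turns in the grip.
- knob (a joint): turning of the black star knob, rad, grows clockwise from above, range -0.5 (hard stop) to 3.1. Starts at 0.8 to 1.2, the screw's tooth lying on top of the thread once the flap is shut. From +0.4 back to -0.5 the tooth is over the open thread start and falls in by about 8 mm when the grip lets it. From 0, about 2.3 clockwise brings the hub down on the tab; tight at about 2.6.
- screw (a joint): height of the knob's hub above the flap's tab, m: 0 = down on the tab, 0.016 = right out. Flap shut: about 0.011 with the tooth on top of the thread (turned forwards from there it only goes round and never pulls down), about 0.004 dropped into the thread start, 0 when tight. Slides freely; a firm grip on the knob holds it up. Slides to and fro while the flap is open.
- knob_grip (a point): centre of the knob's fluted head, on its axis (captive clamp screw in the flap's right front tab): head 45 mm across, 26 mm tall, from 13 mm below to 13 mm above this point. The tab's top is 25 mm below this point when tight, 36 mm when out. z is the screw axis, up when the flap is shut. Turns by light torque (under 0.1 Nm) until tight; white line on top.
- run_switch (a joint): the black rocker run switch on the mixer's right, rad: 0 = off (far half up), 0.3 = on (far half pressed down); stays where it is left, takes about 3 N.
- switch_press (a point): top of the rocker's far half (with the green dot), 14 mm behind its pivot: press straight down here by 5 mm. The rocker is 42 mm front to back, 28 mm wide; this point is about 57 mm above the bench when off.
- timer: bystander: white lab timer, 62 x 66 x 19 mm, lying near the bench's front edge; origin centre of underside
- wash_bottle: bystander: small white bottle with red label, 42 mm across, 92 mm tall, standing behind; origin centre of underside
- tape_roll: bystander: roll of green tape, 98 mm across, 19 mm tall, lying at the right; origin centre of underside
- mixer: the white bench mixer, fixed, 184 (x) x 354 (y) x 40 mm with a platform on top. Origin at bench height under the row of pockets; x points to its back (hinge side), y left, z up. Four pockets in a row along y, 60 mm apart, number 1 on the right; hinge axis 75 mm behind the row. The open flap leans away behind the row: a gripper long along its closing line should close along the row.

How it is judged:
By the outcome, as a careful person would: the job done as asked, in the order asked, and still so for the second after the job is handed in, with the robot touching nothing.
Of pot_1, pot_2, pot_3, pot_4 only 2 to 4 are there at a start; the rules pass over those that are not, and their reading is None.
At some moment in a run one of pot_1, pot_2, pot_3, pot_4 may be knocked a few centimetres aside while the robot is not near it.
It also fails if it takes over 210 s, if anything falls off the work surface, if the arm or the gripper's body presses on something with over 40 N, if the wrist force passes 120 N, or if a joint passes its speed limit or range.

ROBOT

A 6-joint arm with a two-finger parallel gripper is mounted at the origin on a cart in front of the work surface, level with it; the furniture and walls round the work are solid. World frame = base frame: x ahead of the robot, y to its left, z up, the work surface at z = 0. Lengths are in mm, angles in rad, forces in N, time in s.
With the tool pointing down it reaches from about 350 to 975 mm from the base axis. Payload 7.1 kg.
Tool frame: the origin (TCP) lies midway between the tips of the shut fingers; the grasp point (between the pads) lies 19 mm behind it (ctrl.grip_point_offset is the distance from the TCP to the grasp point, in mm); z points along the fingers, y is the line along which they close (so a half turn about z gives the same grasp; the last joint's range is limited). The gripper opens to 88 mm and grips with 3 to 60 N. Pads are 20 mm wide; open, the fingers measure 115 mm over their backs; the gripper's body (75 mm by 178 mm) begins 61 mm behind the grasp point.
Start: joints at [-1.307, 0.423, 1.63, -0, 1.089, -0.019], TCP at [174.422, -600.151, 222.675] pointing down, gripper open.
Joint ranges: [-3, 3], [-0.9, 2.11], [0.09, 2.58], [-1.31, 4.45], [0.11, 2.69], [-2.54, 2.54]. Speed limits (rad/s): [2.39, 2.39, 3.01, 3.14, 3.14, 3.14].

INTERFACE

Orientations are given as a rotation vector (axis times angle).
In Python, from workcell import get_obs, optics, close_job, spotter, ctrl gives the robot as it stands. The module is installed in compiled form; this text tells all that it offers.
- The arm moves only by the tool move_arm, never from a script. Its argument "rows" is a list of rows, each a list of 5 numbers: the shift along the tool's x, y, z in cm, then the turn about the tool's z in degrees, then the opening in per cent of the stroke, from 0 (shut) to 100 (fully open). A call has 1 to 10 rows; each row shifts and turns the commanded pose from where the row before left it, along the tool's axes as they then stand; what a row does not reach is not made up. A row lasts 1/8 s, in which the tool goes at most 62.5 mm and 10.7 degrees, less where a joint would pass 70% of its speed; a pose out of reach is approached as far as the arm can. A call with a gripper value outside its range is refused whole. The fingers move at their own pace and stop on an object; the grip force is fixed at half the most. Time passes only in rows, so rows that do not move let the fingers close. It gives the time, the measured TCP pose, the force, the opening and the grip force at its end, in the units of the state.
- get_obs(): the state, without advancing time (a new reading comes with each control period).
- optics.get_image(name): name is "scene" or "top"; returns the picture (420x560x3 uint8, blue, green, red); there is no depth.
- optics.calibration(name): a dict with "camera_matrix" (3x3 intrinsics, pixels), "distortion" ([k1, k2, p1, p2, k3] as OpenCV has them; the pictures are not rectified), "xyz" and "orientation" of the camera in the world. Camera axes: x right, y down, z forward; pixel columns grow to the right and rows downward; lengths in mm; the calibration is good to about 2 mm. A picture is of the moment at which its call begins. calibration takes no time and is no camera call.
- close_job(): hands the job in; it is judged then, once.
Trained networks look in the newest picture that a camera, given by its name, has taken for a name from the list of things; names that differ only in an ending like _2 or _b are one class to them, and where a whole thing is asked for, a point or a joint stands for the part that bears it (a point fixed in the world has none). Each returns a list of dicts, best first, with "conf" (0 to 1); they miss things now and then, are a little off and sometimes report something else, mostly with a low value. They report only what shows in the picture. A call takes as long as a camera call.
- spotter.find_in(camera, label): "point" ([column, row] in pixels, amid what is visible of it).
- spotter.regions_of(camera, label): "region" (420x560 bool, what is visible of it) and "point" ([column, row] in pixels, amid what is visible of it).
The state is a dict: "t": time; "qpos": joint angles; "qvel": joint speeds; "joint_torque": joint torques, N m; "ee_pos": TCP position; "orientation": TCP orientation; "ft_force": force on the tool from outside, world axes, zero at the start; "moment": the same for the moment, N m; "width": finger opening in mm; "grasp_force": force on a finger pad.
Only numpy, scipy, OpenCV 4.12 (cv2) and the standard library are available. Lean on these libraries where they do the work, as an engineer would, in place of code of your own. Each camera call takes 0.05 s, during which the arm holds its last target. There are 200 camera calls.

## Working session

There is one attempt and no reset: what is moved stays moved. The work goes in short steps, Python scripts to look and compute and a tool call to move; the robot and the scene stay as the last step left them, time stands still between calls to the robot, and variables do not carry over. Pictures are saved under pics/ and viewed, at most 14 in all, crops included, and the job is handed in when it is done.

Besides the shell and the picture viewer there is one more tool, called after "Call:" by a JSON object that holds its "api" and its "payload". move_arm: Moves the arm, as the interface text tells. Its arguments: {"type":"object","properties":{"rows":{"type":"array","items":{"type":"array","items":{"type":"number"}}}},"required":["rows"]}

```bash
mkdir -p pics
cat > h.py <<'E'
import numpy as np,cv2
from scipy.spatial.transform import Rotation as R
from workcell import get_obs, optics, close_job, spotter, ctrl
def cal(n):
    c=optics.calibration(n);o=np.array(c["orientation"],float)
    M=o if o.shape==(3,3) else R.from_rotvec(o).as_matrix()
    return np.array(c["camera_matrix"]),np.array(c["distortion"]),np.array(c["xyz"],float),M
def ray(n,p):
    K,d,t,M=cal(n);u=cv2.undistortPoints(np.array([[p]],float),K,d)[0,0]
    v=M@np.array([u[0],u[1],1]);return t,v
def at(n,p,z):
    t,v=ray(n,p);return t+v*(z-t[2])/v[2]
def proj(n,P):
    K,d,t,M=cal(n);P=np.atleast_2d(np.array(P,float))
    return cv2.projectPoints((P-t)@M,np.zeros(3),np.zeros(3),K,d)[0][:,0]
def tri(a,pa,b,pb):
    t1,v1=ray(a,pa);t2,v2=ray(b,pb)
    s=np.linalg.lstsq(np.c_[v1,-v2],t2-t1,rcond=None)[0]
    A=t1+s[0]*v1;B=t2+s[1]*v2;return (A+B)/2,np.linalg.norm(A-B)
def shot(n,f=None):
    im=optics.get_image(n)
    if f: cv2.imwrite("pics/"+f,im)
    return im
E
python3 - <<'E'
from h import *
np.set_printoptions(precision=1,suppress=True)
a=shot("scene","s0.png");b=shot("top","t0.png")
for c in("scene","top"):
    print(c,cal(c)[2],cal(c)[3].round(2).tolist())
    for l in("pot_1_mid","flap_handle","knob_grip","switch_press","mixer","tape_roll","timer","wash_bottle"):
        print(c,l,[(np.round(d["point"],1).tolist(),round(d["conf"],2)) for d in spotter.find_in(c,l)])
o=get_obs();print(o)
E
```

```text
scene [ -83.6  617.2 1139.3] [[-0.75, -0.49, 0.44], [-0.66, 0.56, -0.5], [0.0, -0.67, -0.74]]
scene pot_1_mid [([181.6, 266.7], 0.83), ([309.1, 176.0], 0.68)]
scene flap_handle [([235.4, 159.6], 0.98), ([258.5, 194.5], 0.72), ([213.5, 297.3], 0.46)]
scene knob_grip [([228.7, 126.6], 0.64)]
scene switch_press []
scene mixer [([258.5, 196.2], 0.57)]
scene tape_roll [([356.0, 148.3], 0.66)]
scene timer [([262.3, 328.8], 0.82)]
scene wash_bottle [([168.2, 237.9], 0.8)]
top [ 400.9  -59.2 1251.1] [[0.02, -0.99, 0.11], [-1.0, -0.02, -0.02], [0.02, -0.11, -0.99]]
top pot_1_mid [([194.5, 184.9], 0.63)]
top flap_handle [([283.8, 153.1], 0.87)]
top knob_grip [([299.4, 130.0], 0.63), ([293.5, 181.8], 0.47)]
top switch_press [([343.9, 198.0], 0.6)]
top mixer [([293.9, 188.8], 0.78)]
top tape_roll [([283.8, 155.8], 0.62), ([414.3, 204.2], 0.58), ([297.1, 126.1], 0.44)]
top timer [([201.5, 263.6], 0.63), ([293.2, 184.5], 0.37)]
top wash_bottle [([212.8, 153.2], 0.54)]
{'t': 0.9, 'qpos': array([-1.3,  0.4,  1.6,  0. ,  1.1, -0. ]), 'qvel': array([-0., -0., -0.,  0., -0., -0.]), 'joint_torque': array([ -0. , -54.5, -27.4,   0.1,   0. ,  -0. ]), 'ee_pos': array([ 174.4, -600.2,  222.7]), 'orientation': array([3.1, 0.4, 0. ]), 'ft_force': array([-0. ,  0.4, -1. ]), 'moment': array([ 0., -0.,  0.]), 'grasp_force': 0.0, 'width': 87.99417366393669}
```

View pics/s0.png

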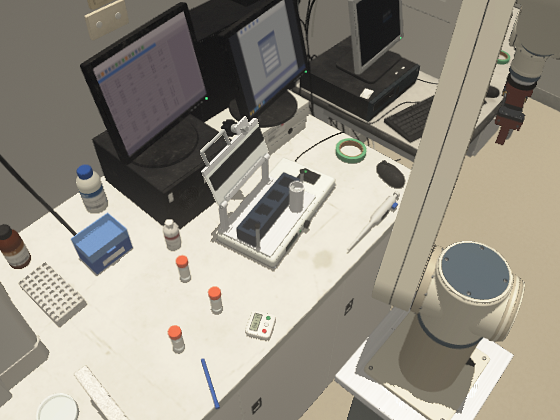

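View pics/t0.png

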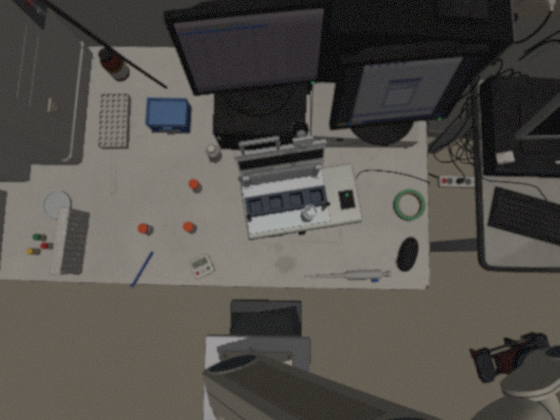

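The scene shows three orange-capped pots at scene (182,267), (215,298) and (176,337), which are (194,185), (188,227) and (143,229) in top. The mixer is at about (295,195) in top, with its flap folded back and the boss at (309,212).

Run:
```python
from h import *
np.set_printoptions(precision=1,suppress=True)
a=cv2.imread("pics/s0.png");b=cv2.imread("pics/t0.png")
print(cal("top")[0],cal("scene")[0][0])
def caps(im,box):
    h=cv2.cvtColor(im,cv2.COLOR_BGR2HSV);m=((h[...,0]<14)&(h[...,1]>150)&(h[...,2]>90)).astype(np.uint8)
    n,l,s,c=cv2.connectedComponentsWithStats(m)
    return [(c[i],s[i,4]) for i in range(1,n) if s[i,4]>15 and box[0]<c[i][0]<box[1] and box[2]<c[i][1]<box[3]]
A=caps(a,(120,350,150,380));B=caps(b,(100,400,100,280))
for p,s in B: print("top",p,s,at("top",p,72))
for p,s in A: print("scene",p,s,at("scene",p,68))
cv2.imwrite("pics/t0c.png",cv2.convertScaleAbs(cv2.resize(b[120:250,225:370],None,fx=5,fy=4.5,interpolation=cv2.INTER_CUBIC),alpha=1.7))
cv2.imwrite("pics/s0c.png",cv2.resize(a[110:270,195:345],None,fx=5,fy=3.75,interpolation=cv2.INTER_CUBIC))
```

```text
[[402.1   0.  287.5]
 [  0.  402.1 208. ]
 [  0.    0.    1. ]] [528.3   0.  277.3]
top [193.5 183.7] 61 [601.7 198.1  72. ]
top [187.9 226.3] 61 [474.8 208.5  72. ]
top [142.7 228. ] 58 [466.6 341.5  72. ]
scene [181.5 260.3] 89 [605.6 198.7  68. ]
scene [214.3 291.9] 99 [477.7 208.4  68. ]
scene [174.3 331.2] 115 [469.8 342.5  68. ]
```

View pics/t0c.png

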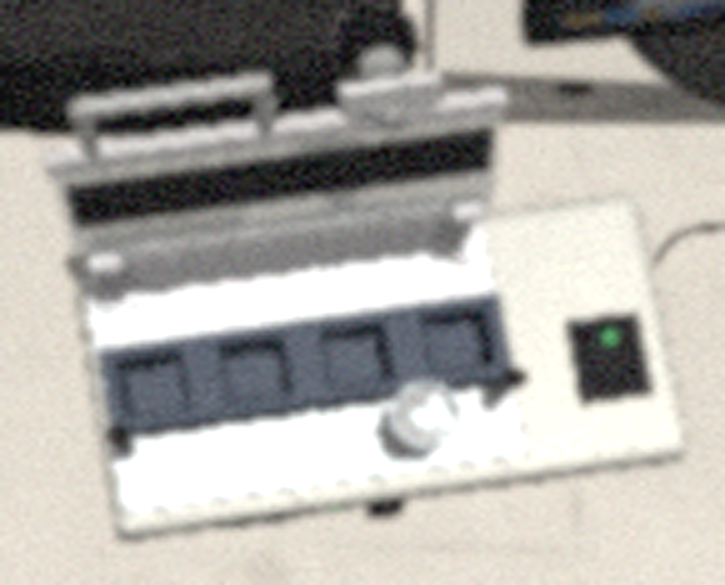

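View pics/s0c.png

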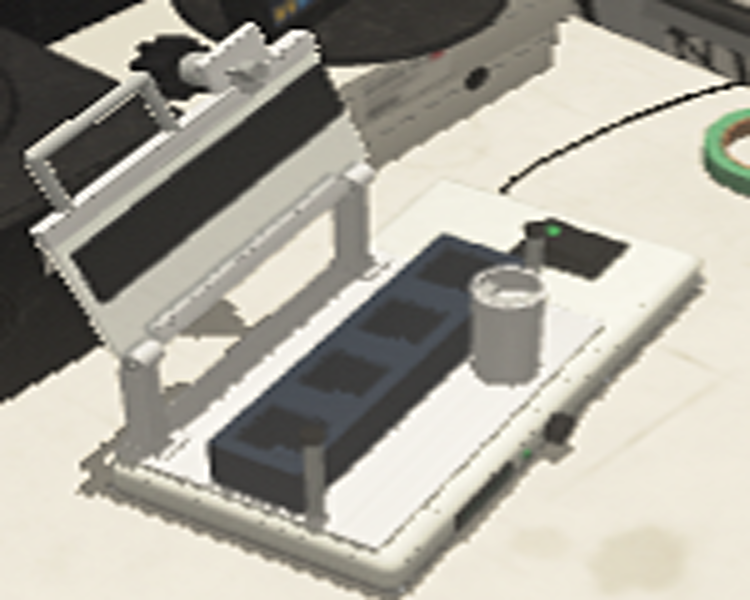

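Run:
```python
from h import *
np.set_printoptions(precision=1,suppress=True)
T=lambda x,y:(225+x/5,120+y/4.5)
S=lambda x,y:(195+x/5,110+y/3.75)
for n,t,s in [("blk BL",(103,352),(212,443)),("blk BR",(498,297),(442,236)),("p4",(153,390),(283,440)),("p1",(458,341),(463,270)),
 ("handle L",(75,105),(30,157)),("handle R",(268,80),(145,80)),("boss top",(430,402),(508,285)),("green",(611,337),(553,231)),
 ("base FL",(122,533),(400,590)),("base FR",(682,455),(700,262)),("hingeL",(103,262),(140,352)),("hingeR",(466,212),(357,172))]:
    P,e=tri("top",T(*t),"scene",S(*s)); print(n,P,e)
p4=at("top",T(153,390),95);p1=at("top",T(458,341),95);print(p4,p1,np.linalg.norm(p4-p1))
```

```text
blk BL [560.7  41.4  87.2] 2.0475510880512755
blk BR [ 603.3 -188.6   87.6] 3.772679451346614
p4 [537.7  12.1  82.3] 3.171685259008032
p1 [ 571.5 -166.5   90. ] 0.6473350880964629
handle L [668.1  41.9 287.7] 0.38139647041172847
handle R [686.6 -52.6 280.9] 0.43945602770169495
boss top [ 527.  -149.2  118.5] 3.189608690269127
green [ 582.8 -262.4   52.1] 0.9837188094749495
base FL [444.6  30.7  11.6] 3.0080752781762072
base FR [ 506.7 -308.8   33.6] 3.4026239581019824
hingeL [609.9  38.8 141.9] 2.5045765100788735
hingeR [ 646.2 -164.3  143.9] 1.8585089975029836
[534.9  10.4  95. ] [ 571.  -165.8   95. ] 179.91878875190045
```

```bash
cat >> h.py <<'E'
def axes():
    o=get_obs();M=R.from_rotvec(o["orientation"]).as_matrix();return o,M
def plan(P,yaw=None,grasp=True):
    """tool-frame shift (cm) to put grasp point at P; yaw=deg of tool x axis"""
    o,M=axes();p=np.array(o["ee_pos"])
    g=p-M[:,2]*19 if grasp else p
    d=M.T@(np.array(P)-g)/10
    y=np.degrees(np.arctan2(M[1,0],M[0,0]))
    print("tool cm",d.round(2),"grasp now",g.round(1),"xyaw",round(y,1),"tilt z",M[:,2].round(3),"turn(deg about tool z)",None if yaw is None else round(-((yaw-y+180)%360-180),1))
YAW=np.radians(11.0)
X=np.array([np.cos(YAW),np.sin(YAW),0]);Y=np.array([-np.sin(YAW),np.cos(YAW),0])
E
python3 - <<'E'
from h import *
np.set_printoptions(precision=1,suppress=True)
plan([603.5,198.5,100],11)
T=lambda x,y:(225+x/5,120+y/4.5)
S=lambda x,y:(195+x/5,110+y/3.75)
print("post L",tri("top",T(120,437),"scene",S(313,432)),"post R",tri("top",T(510,378),"scene",S(537,228)))
# pocket row overlay
b=cv2.imread("pics/t0.png");a=cv2.imread("pics/s0.png")
p4=at("top",T(153,390),88);p1=at("top",T(458,341),88);C=(p4+p1)/2
C=(C+ (tri("top",T(103,352),"scene",S(212,443))[0]+tri("top",T(498,297),"scene",S(442,236))[0])/2*0) 
print(p4,p1,C, np.degrees(np.arctan2((p1-p4)[0],-(p1-p4)[1])))
big={}
for n,im,x0,y0,x1,y1,f in(("top",b,235,175,345,225,7),("scene",a,225,160,320,255,6)):
    g=cv2.convertScaleAbs(cv2.resize(im[y0:y1,x0:x1],None,fx=f,fy=f,interpolation=cv2.INTER_CUBIC),alpha=1.6 if n=="top" else 1)
    for k in(-90,-30,30,90):
        q=[C+Y*(k+sy*17.5)+X*sx*17.5 for sx,sy in((-1,-1),(-1,1),(1,1),(1,-1))]
        u=(proj(n,q)+.5-[x0,y0])*f-.5
        cv2.polylines(g,[np.int32(u.round())],True,(0,0,255),1)
    big[n]=g
w=800;H=big["top"].shape[0]
cv2.imwrite("pics/ov1.png",big["top"]);cv2.imwrite("pics/ov2.png",big["scene"])
E
```

```text
tool cm [ 63.5 -64.7  14.2] grasp now [ 174.4 -600.2  241.7] xyaw 16.2 tilt z [ 0. -0. -1.] turn(deg about tool z) 5.2
post L (array([501.8,  26.4, 132.8]), np.float64(2.5046375956239455)) post R (array([ 542.1, -192.3,  133.7]), np.float64(1.438058116439848))
[535.7  10.8  88. ] [ 572.1 -166.5   88. ] [553.9 -77.8  88. ] 11.580254298950555
```

View pics/ov1.png

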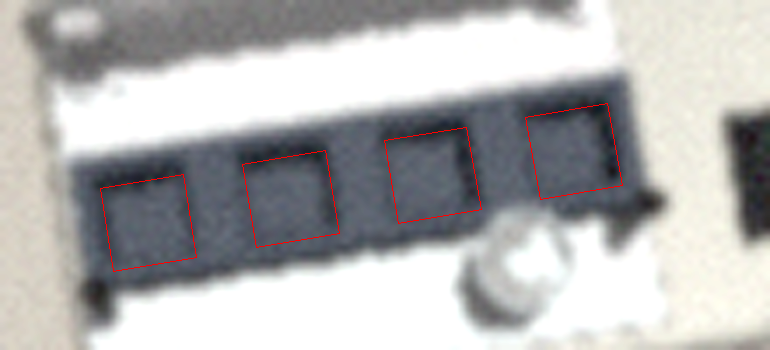

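View pics/ov2.png

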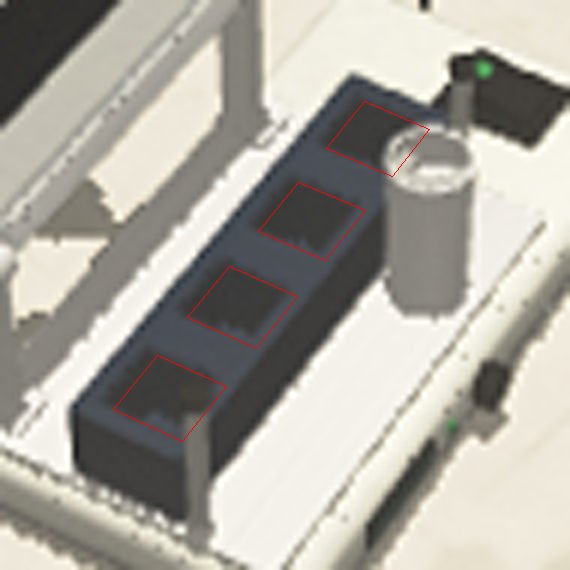

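Overlay fits the pockets well (p4 about (148,222), p1 about (572,152) in the top crop). Moving to pot A.

Call:
{"api": "move_arm", "payload": {"rows": [[3.2, -3.2, 0, 0, 100], [3.2, -3.2, 0, 0, 100], [3.2, -3.2, 0, 0, 100], [3.2, -3.2, 0, 0, 100], [3.2, -3.2, 0, 0, 100], [3.2, -3.2, 0, 0, 100], [3.2, -3.2, 0, 0, 100], [3.2, -3.2, 0, 0, 100], [3.2, -3.2, 0, 0, 100], [3.2, -3.2, 0, 0, 100]]}}

```text
t: 2.15
ee_pos: [393.1, -202.3, 223.0]
orientation: [3.11, 0.442, 0.001]
ft_force: [1.0, 1.3, 0.2]
width: 87.5
grasp_force: 0.0
```

Call:
{"api": "move_arm", "payload": {"rows": [[3.2, -3.2, 0, 0, 100], [3.2, -3.2, 0, 0, 100], [3.2, -3.2, 0, 0, 100], [3.2, -3.2, 0, 0, 100], [3.2, -3.2, 0, 0, 100], [3.2, -3.2, 0, 0, 100], [3.2, -3.2, 0, 0, 100], [3.2, -3.2, 0, 0, 100], [3.2, -3.2, 0, 0, 100], [0, 0, 0, 5, 100]]}}

```text
t: 3.4
ee_pos: [589.9, 156.1, 222.6]
orientation: [-3.126, -0.308, -0.002]
ft_force: [0.1, -0.2, -0.7]
width: 87.9
grasp_force: 0.0
```

```bash
cat >> h.py <<'E'
def caps(n,box=None,draw=None):
    im=shot(n,draw)
    h=cv2.cvtColor(im,cv2.COLOR_BGR2HSV);m=((h[...,0]<14)&(h[...,1]>150)&(h[...,2]>90)).astype(np.uint8)
    k,l,s,c=cv2.connectedComponentsWithStats(m);box=box or ((120,350,130,380) if n=="scene" else (100,400,100,280))
    return [(c[i],s[i,4]) for i in range(1,k) if s[i,4]>15 and box[0]<c[i][0]<box[1] and box[2]<c[i][1]<box[3]]
def pots(dz=0,draw=None):
    for n,z in(("top",72),("scene",68)):
        for p,s in caps(n,draw=None if draw is None else n+draw): print(n,p.round(1),s,at(n,p,z+dz).round(1))
E
python3 - <<'E'
from h import *
plan([603.5,198.5,67],11)
pots()
E
```

```text
tool cm [ 2.14 -3.88 17.46] grasp now [589.9 156.1 241.6] xyaw 11.3 tilt z [ 0.001  0.001 -1.   ] turn(deg about tool z) 0.3
scene [180.3 259.8] 57 [609.  199.7  68. ]
scene [214.8 293. ] 64 [474.4 209.7  68. ]
scene [174.4 331.2] 116 [469.7 342.5  68. ]
```

Call:
{"api": "move_arm", "payload": {"rows": [[2.1, -3.9, 0, 0, 100], [0, 0, 4, 0, 100], [0, 0, 4, 0, 100], [0, 0, 4, 0, 100], [0, 0, 3, 0, 100], [0, 0, 2.5, 0, 100], [0, 0, 0, 0, 30], [0, 0, 0, 0, 25], [0, 0, 0, 0, 25], [0, 0, 0, 0, 25]]}}

```text
t: 4.75
ee_pos: [602.3, 195.8, 48.8]
orientation: [-3.126, -0.307, -0.003]
ft_force: [0.1, 0.7, 0.8]
width: 50.9
grasp_force: 0.0
```

Run:
```python
from h import *
o=get_obs();print(o["width"],o["grasp_force"])
plan([554.8-Y[0]*0,0,0],11)
for k,n in((90,4),(30,3),(-30,2)): print(n,(np.array([554.8,-77.8,48])+Y*k).round(1))
```

```text
50.88806368461586 0.0
tool cm [-8.47 18.29  6.76] grasp now [602.2 195.8  67.8] xyaw 11.2 tilt z [ 0.002  0.001 -1.   ] turn(deg about tool z) 0.2
4 [537.6  10.5  48. ]
3 [549.1 -48.4  48. ]
2 [ 560.5 -107.2   48. ]
```

Call:
{"api": "move_arm", "payload": {"rows": [[0, -0.2, 0, 0, 15], [0, 0, 0, 0, 0], [0, 0, 0, 0, 0], [0, 0, 0, 0, 0], [0, 0, 0, 0, 0], [0, 0, -2, 0, 0], [0, 0, -4, 0, 0], [0, 0, -4, 0, 0], [0, 0, -4, 0, 0], [0, 0, 0, 0, 0]]}}

```text
t: 6.0
ee_pos: [603.4, 198.2, 192.4]
orientation: [-3.125, -0.307, -0.011]
ft_force: [-0.3, 0.0, -0.7]
width: 30.6
grasp_force: 30.0
```

Run:
```python
from h import *
plan([537.6,10.5,48+66+100],11)
pots(140)
```

```text
tool cm [-10.09  17.13  -0.34] grasp now [603.3 198.1 211.4] xyaw 11.2 tilt z [ 0.007  0.002 -1.   ] turn(deg about tool z) 0.2
scene [176.6 224.2] 52 [600.4 192.7 208. ]
scene [214.4 293.3] 70 [401.7 263.9 208. ]
scene [174.4 331.2] 117 [397.3 378.3 208. ]
```

Call:
{"api": "move_arm", "payload": {"rows": [[-2, 3.4, -0.4, 0, 0], [-2, 3.4, 0, 0, 0], [-2, 3.4, 0, 0, 0], [-2, 3.4, 0, 0, 0], [-2, 3.5, 0, 0, 0], [0, 0, 2, 0, 0], [0, 0, 2, 0, 0], [0, 0, 0, 0, 0]]}}

```text
t: 7.1
ee_pos: [534.1, 10.3, 149.3]
orientation: [-3.126, -0.306, 0.009]
ft_force: [-0.2, 0.4, -1.0]
width: 30.6
grasp_force: 30.0
```

Run:
```python
from h import *
plan([537.6,10.5,48+66],11)
a=shot("scene","s1.png");b=shot("top","t1.png")
cv2.imwrite("pics/s1c.png",cv2.resize(a[110:270,195:345],None,fx=5,fy=3.75,interpolation=cv2.INTER_CUBIC))
o=get_obs();g=np.array(o["ee_pos"])+[0,0,19-66+74]
print(g,proj("scene",g),proj("scene",g-[0,0,74]),proj("top",g))
pots(100)
```

```text
tool cm [0.37 0.05 5.42] grasp now [534.2  10.3 168.3] xyaw 11.2 tilt z [-0.006 -0.    -1.   ] turn(deg about tool z) 0.2
[535.87218848  10.50871334 178.15812283] [[251.82617102 202.58679722]] [[252.85536259 221.97804713]] [[253.8210338  202.70119392]]
top [188.  226.4] 61 [468.4 185.7 172. ]
top [142.8 228. ] 62 [461.1 307.4 172. ]
scene [254.5 205.1] 27 [531.7   5.8 168. ]
scene [214.2 292. ] 102 [425.1 246.8 168. ]
scene [174.3 331.2] 114 [418.2 368.3 168. ]
```

View pics/s1c.png

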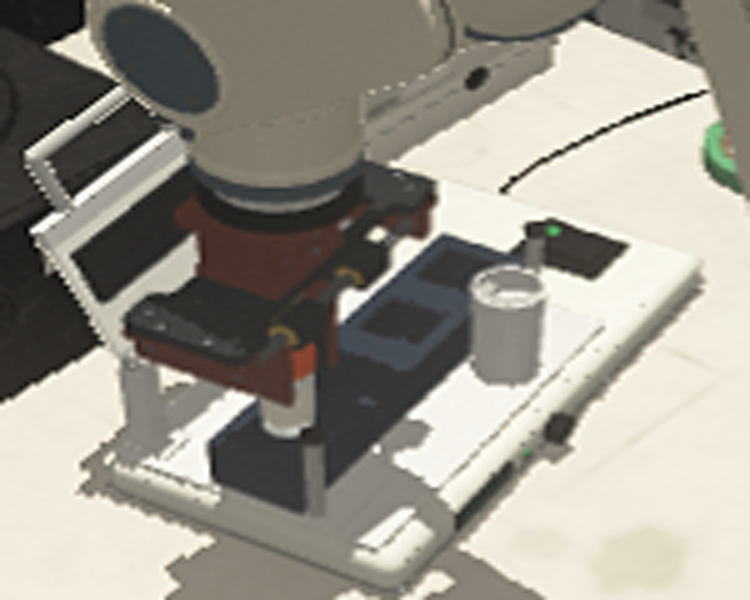

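The pot hangs upright in the grip with its foot at about crop (285,430), over pocket 4.

Call:
{"api": "move_arm", "payload": {"rows": [[0.3, 0, 1, 0, 0], [0, 0, 1, 0, 0], [0, 0, 0, 0, 0], [0, 0, 0, 0, 0]]}}

```text
t: 7.8
ee_pos: [539.2, 11.1, 131.5]
orientation: [-3.127, -0.307, 0.001]
ft_force: [0.3, -0.5, -1.2]
width: 30.2
grasp_force: 30.0
```

Run:
```python
from h import *
plan([537.6,10.5,48+66],11)
```

```text
tool cm [-0.17  0.03  3.65] grasp now [539.2  11.1 150.5] xyaw 11.2 tilt z [-0.  0. -1.] turn(deg about tool z) 0.2
```

Call:
{"api": "move_arm", "payload": {"rows": [[-0.2, 0, 1, 0, 0], [0, 0, 1, 0, 0], [0, 0, 0.7, 0, 0], [0, 0, 0.5, 0, 0], [0, 0, 0.3, 0, 0], [0, 0, 0, 0, 0]]}}

```text
t: 8.55
ee_pos: [538.9, 11.0, 98.4]
orientation: [-3.126, -0.306, -0.005]
ft_force: [-3.2, 2.1, 15.4]
width: 30.2
grasp_force: 30.0
```

Run:
```python
from h import *
plan([537.6,10.5,48+66],11);print(get_obs()["ft_force"])
```

```text
tool cm [-0.14  0.03  0.34] grasp now [538.9  11.  117.4] xyaw 11.2 tilt z [ 0.003  0.001 -1.   ] turn(deg about tool z) 0.2
[-3.21877395  2.08927234 15.38993351]
```

Call:
{"api": "move_arm", "payload": {"rows": [[0, 0, 0, 0, 45], [0, 0, 0, 0, 50], [0, 0, 0, 0, 50], [0, 0, -2, 0, 50], [0, 0, -4, 0, 50], [0, 0, -4, 0, 50], [0, 0, -4, 0, 100], [0, 0, 0, 0, 100]]}}

```text
t: 9.55
ee_pos: [539.3, 10.6, 239.6]
orientation: [3.126, 0.307, 0.009]
ft_force: [-0.1, -0.5, -0.6]
width: 60.5
grasp_force: 0.0
```

Run:
```python
from h import *
pots(0);print("incarrier");pots(50)
plan([476,208.5,215],11)
```

```text
top [187.9 226.4] 59 [474.7 208.5  72. ]
top [142.8 227.9] 60 [466.9 341.4  72. ]
scene [250.8 218.1] 103 [570.7 -16.8  68. ]
scene [214.3 291.9] 101 [477.6 208.5  68. ]
scene [174.3 331.2] 114 [469.8 342.7  68. ]
incarrier
top [188.  226.4] 59 [471.4 196.8 122. ]
top [142.7 228.1] 58 [463.7 324.7 122. ]
scene [250.8 218.1] 101 [540.4  12.7 118. ]
scene [214.3 291.9] 101 [451.4 227.6 118. ]
scene [174.3 331.2] 115 [444.  355.4 118. ]
tool cm [ -2.07 -20.58   3.93] grasp now [536.4  10.6 254.1] xyaw 11.2 tilt z [-0.003 -0.    -1.   ] turn(deg about tool z) 0.2
```

Call:
{"api": "move_arm", "payload": {"rows": [[-0.5, -4.1, 0, 0, 100], [-0.5, -4.1, 0, 0, 100], [-0.5, -4.1, 0, 0, 100], [-0.5, -4.1, 0, 0, 100], [-0.1, -4.2, 3, 0, 100], [0, 0, 4, 0, 100], [0, 0, 3, 0, 100], [0, 0, 0, 0, 100], [0, 0, 0, 0, 100]]}}

```text
t: 10.88
ee_pos: [476.9, 208.7, 136.8]
orientation: [3.127, 0.306, -0.001]
ft_force: [0.5, 0.2, -0.2]
width: 87.8
grasp_force: 0.0
```

Run:
```python
from h import *
plan([476,208.5,67],11)
```

```text
tool cm [-0.09 -0.    8.88] grasp now [476.9 208.7 155.8] xyaw 11.2 tilt z [-0. -0. -1.] turn(deg about tool z) 0.2
```

Call:
{"api": "move_arm", "payload": {"rows": [[-0.1, 0, 4, 0, 100], [0, 0, 3, 0, 90], [0, 0, 1.9, 0, 70], [0, 0, 0, 0, 20], [0, 0, 0, 0, 0], [0, 0, 0, 0, 0], [0, 0, 0, 0, 0], [0, 0, 0, 0, 0], [0, 0, 0, 0, 0], [0, 0, 0, 0, 0]]}}

```text
t: 12.12
ee_pos: [476.4, 208.8, 48.3]
orientation: [-3.126, -0.307, -0.002]
ft_force: [-0.4, -0.0, 6.6]
width: 30.0
grasp_force: 30.0
```

Call:
{"api": "move_arm", "payload": {"rows": [[0, 0, 0, 0, 0], [0, 0, 0, 0, 0], [0, 0, -2, 0, 0], [0, 0, -4, 0, 0], [0, 0, -4, 0, 0], [0, 0, -4, 0, 0], [0, 0, 0, 0, 0], [0, 0, 0, 0, 0]]}}

```text
t: 13.12
ee_pos: [475.1, 208.2, 187.0]
orientation: [3.126, 0.307, -0.002]
ft_force: [-1.2, -0.4, -0.8]
width: 30.6
grasp_force: 30.0
```

Run:
```python
from h import *
print(get_obs()["grasp_force"]); plan([549.1,-48.4,48+66],11)
```

```text
29.999801516532898
tool cm [ 2.28 26.61  9.2 ] grasp now [475.1 208.2 206. ] xyaw 11.2 tilt z [-0.001 -0.    -1.   ] turn(deg about tool z) 0.2
```

Call:
{"api": "move_arm", "payload": {"rows": [[0.4, 4.4, -1, 0, 0], [0.4, 4.4, 0, 0, 0], [0.4, 4.4, 0, 0, 0], [0.4, 4.4, 0, 0, 0], [0.4, 4.4, 0, 0, 0], [0.3, 4.6, 0, 0, 0], [0, 0, 3, 0, 0], [0, 0, 2, 0, 0], [0, 0, 0, 0, 0], [0, 0, 0, 0, 0]]}}

```text
t: 14.38
ee_pos: [549.8, -47.8, 147.3]
orientation: [-3.126, -0.307, 0.002]
ft_force: [1.0, 0.2, -0.5]
width: 30.3
grasp_force: 30.0
```

Run:
```python
from h import *
plan([549.1,-48.4,50+66],11)
```

```text
tool cm [-0.08  0.04  5.03] grasp now [549.8 -47.8 166.3] xyaw 11.2 tilt z [-0.001  0.    -1.   ] turn(deg about tool z) 0.2
```

Call:
{"api": "move_arm", "payload": {"rows": [[-0.1, 0, 1, 0, 0], [0, 0, 1, 0, 0], [0, 0, 1, 0, 0], [0, 0, 1, 0, 0], [0, 0, 0.6, 0, 0], [0, 0, 0.3, 0, 0], [0, 0, 0, 0, 0]]}}

```text
t: 15.25
ee_pos: [549.5, -48.1, 99.4]
orientation: [-3.127, -0.306, -0.001]
ft_force: [-1.6, 1.2, 5.9]
width: 30.3
grasp_force: 30.0
```

Call:
{"api": "move_arm", "payload": {"rows": [[0, 0, 0, 0, 45], [0, 0, 0, 0, 50], [0, 0, 0, 0, 50], [0, 0, -2, 0, 50], [0, 0, -4, 0, 50], [0, 0, -4, 0, 50], [0, 0, -4, 0, 100], [0, 0, 0, 0, 100], [0, 0, 0, 0, 100]]}}

```text
t: 16.38
ee_pos: [548.4, -48.1, 237.9]
orientation: [-3.126, -0.307, 0.002]
ft_force: [0.0, -0.8, -0.9]
width: 70.5
grasp_force: 0.0
```

Run:
```python
from h import *
pots(0);print("incarrier");pots(50)
plan([468,342,155],11)
```

```text
top [142.7 228.1] 59 [466.5 341.6  72. ]
scene [264.1 203.3] 101 [580.2 -79.4  68. ]
scene [250.7 217.9] 96 [571.4 -17.1  68. ]
scene [174.3 331.2] 114 [469.8 342.7  68. ]
incarrier
top [142.8 228. ] 59 [463.9 324.5 122. ]
scene [264.  203.3] 99 [549.1 -46.6 118. ]
scene [250.8 218.1] 99 [540.4  12.7 118. ]
scene [174.2 331.2] 113 [444.1 355.5 118. ]
tool cm [ -0.27 -39.82  10.16] grasp now [548.3 -48.1 256.2] xyaw 11.2 tilt z [-0.003  0.    -1.   ] turn(deg about tool z) 0.2
```

Call:
{"api": "move_arm", "payload": {"rows": [[0, -4.4, 0, 0, 100], [0, -4.4, 0, 0, 100], [0, -4.4, 0, 0, 100], [0, -4.4, 0, 0, 100], [0, -4.4, 0, 0, 100], [-0.1, -4.4, 0, 0, 100], [-0.1, -4.4, 3, 0, 100], [0, -4.4, 3, 0, 100], [0, -4.6, 4, 0, 100], [0, 0, 0, 0, 100]]}}

```text
t: 17.82
ee_pos: [466.8, 342.9, 134.6]
orientation: [3.123, 0.312, -0.01]
ft_force: [-0.6, 0.3, 0.4]
width: 88.1
grasp_force: 0.0
```

Run:
```python
from h import *
plan([468,342,67],11);pots()
```

```text
tool cm [0.14 0.09 8.66] grasp now [466.9 342.9 153.6] xyaw 11.4 tilt z [-0.006 -0.004 -1.   ] turn(deg about tool z) 0.4
top [275.7 201.2] 98 [555.1 -47.2  72. ]
top [254.3 204.1] 92 [545.2  15.8  72. ]
scene [264.1 203.1] 104 [580.5 -79.8  68. ]
scene [250.8 217.9] 104 [571.3 -17.2  68. ]
scene [174.6 332. ] 105 [467.8 343.6  68. ]
```

Call:
{"api": "move_arm", "payload": {"rows": [[0.1, 0, 4, 0, 100], [0, 0, 3, 0, 90], [0, 0, 1.7, 0, 70], [0, 0, 0, 0, 20], [0, 0, 0, 0, 0], [0, 0, 0, 0, 0], [0, 0, 0, 0, 0], [0, 0, 0, 0, 0], [0, 0, 0, 0, 0], [0, 0, 0, 0, 0]]}}

```text
t: 19.18
ee_pos: [471.2, 342.5, 52.3]
orientation: [-3.126, -0.307, -0.002]
ft_force: [-0.3, -0.4, 6.1]
width: 30.6
grasp_force: 30.0
```

Call:
{"api": "move_arm", "payload": {"rows": [[0, 0, 0, 0, 0], [0, 0, 0, 0, 0], [0, 0, -2, 0, 0], [0, 0, -4, 0, 0], [0, 0, -4, 0, 0], [0, 0, -5, 0, 0], [0, 0, 0, 0, 0], [0, 0, 0, 0, 0]]}}

```text
t: 20.18
ee_pos: [470.2, 341.6, 201.7]
orientation: [3.126, 0.307, -0.001]
ft_force: [-0.2, 0.0, -1.7]
width: 30.6
grasp_force: 30.0
```

Run:
```python
from h import *
print(get_obs()["grasp_force"]); plan([560.5,-107.2,50+66],11)
```

```text
29.999806880950928
tool cm [ 0.14 45.78 10.48] grasp now [470.2 341.7 220.7] xyaw 11.2 tilt z [-0. -0. -1.] turn(deg about tool z) 0.2
```

Call:
{"api": "move_arm", "payload": {"rows": [[0, 4.6, -1, 0, 0], [0, 4.6, 0, 0, 0], [0, 4.6, 0, 0, 0], [0, 4.6, 0, 0, 0], [0.1, 4.6, 0, 0, 0], [0.1, 4.6, 0, 0, 0], [0.1, 4.6, 0, 0, 0], [0.1, 4.6, 0, 0, 0], [0, 4.6, 0, 0, 0], [0, 4.4, 0, 0, 0]]}}

```text
t: 21.42
ee_pos: [562.5, -107.8, 209.7]
orientation: [-3.125, -0.306, 0.006]
ft_force: [0.2, 1.1, -1.2]
width: 30.2
grasp_force: 30.0
```

Call:
{"api": "move_arm", "payload": {"rows": [[0, 0, 3, 0, 0], [0, 0, 2, 0, 0], [0, 0, 0, 0, 0], [0, 0, 0, 0, 0]]}}

```text
t: 21.92
ee_pos: [563.4, -106.3, 161.4]
orientation: [-3.126, -0.307, 0.002]
ft_force: [-0.3, -0.1, -0.0]
width: 30.4
grasp_force: 30.0
```

Run:
```python
from h import *
plan([562.5,-107.2,50+71.5],11)
a=shot("scene")
cv2.imwrite("pics/s2c.png",cv2.resize(a[110:270,195:345],None,fx=5,fy=3.75,interpolation=cv2.INTER_CUBIC))
```

```text
tool cm [-0.11  0.07  5.89] grasp now [ 563.5 -106.3  180.4] xyaw 11.2 tilt z [-0.001  0.    -1.   ] turn(deg about tool z) 0.2
```

View pics/s2c.png

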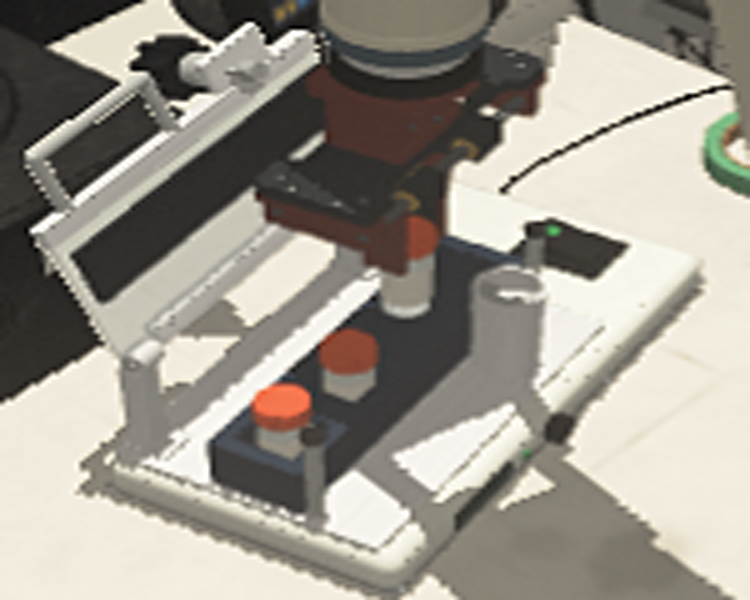

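Two pots stand in pockets 4 and 3 (crop (283,410), (348,355)). The third hangs over pocket 2 at (407,270).

Call:
{"api": "move_arm", "payload": {"rows": [[-0.1, 0.1, 1, 0, 0], [0, 0, 1, 0, 0], [0, 0, 1, 0, 0], [0, 0, 1, 0, 0], [0, 0, 1, 0, 0], [0, 0, 0.5, 0, 0], [0, 0, 0.3, 0, 0], [0, 0, 0, 0, 0]]}}

```text
t: 22.98
ee_pos: [563.0, -107.6, 103.8]
orientation: [3.127, 0.307, 0.0]
ft_force: [-0.5, 0.1, -1.3]
width: 30.4
grasp_force: 30.0
```

Call:
{"api": "move_arm", "payload": {"rows": [[0, 0, 0.2, 0, 0], [0, 0, 0, 0, 0], [0, 0, 0, 0, 45], [0, 0, 0, 0, 50], [0, 0, 0, 0, 50], [0, 0, -2, 0, 50], [0, 0, -4, 0, 50], [0, 0, -4, 0, 50], [0, 0, -4, 0, 50], [0, 0, -4, 0, 50]]}}

```text
t: 24.22
ee_pos: [562.5, -107.6, 282.8]
orientation: [-3.127, -0.307, 0.001]
ft_force: [0.2, 0.3, -0.4]
width: 43.5
grasp_force: 0.0
```

Run:
```python
from h import *
print("incarrier");pots(50)
# handle: hinge axis point from mixer model
C=np.array([554.8,-77.8,0]);hh=(np.array([668.1,41.9])+np.array([686.6,-52.6]))/2
yl=(np.r_[hh,0]-C)@Y;H=C+75*X+yl*Y
print("yl",yl,"x'",(np.r_[hh,0]-C)@X,"hinge",H)
for a in(1.92,1.57,1.2,.8,.4,0): print(a,(H+[0,0,137]-X*160*np.cos(a)+np.array([0,0,160*np.sin(a)])).round(1))
plan([*hh,287],11)
```

```text
incarrier
top [253.7 203.9] 79 [539.6  14.5 122. ]
scene [275.6 188.5] 82 [ 561.8 -106.1  118. ]
scene [264.1 203.3] 97 [549.2 -46.8 118. ]
scene [250.8 217.9] 104 [540.7  12.4 118. ]
yl 47.73524705738767 x' 134.12252304654197 hinge [619.31372422 -16.63110923   0.        ]
1.92 [673.1  -6.2 287.3]
1.57 [619.2 -16.7 297. ]
1.2 [562.4 -27.7 286.1]
0.8 [509.9 -37.9 251.8]
0.4 [474.7 -44.8 199.3]
0 [462.3 -47.2 137. ]
tool cm [13.   -7.91  1.9 ] grasp now [ 565.1 -108.1  305.3] xyaw 11.2 tilt z [ 0.008 -0.002 -1.   ] turn(deg about tool z) 0.2
```

Run:
```python
from h import *
np.set_printoptions(precision=1,suppress=True)
for n,t,s in[("monL BL",(187,94),(126,163)),("monL BR",(324,80),(208,98)),("monR BL",(332,127),(244,106)),("boxL FR?",(310,143),(190,213))]:
    print(n,tri("top",t,"scene",s))
print(get_obs()["qpos"])
a=shot("scene");cv2.imwrite("pics/s3c.png",cv2.resize(a[0:240,80:400],None,fx=2.5,fy=2.5,interpolation=cv2.INTER_CUBIC))
plan([675,-5.5,286],-79);plan([675,-5.5,286],101)
```

```text
monL BL (array([793.8, 179.8, 273.3]), np.float64(9.628216498216862))
monL BR (array([ 869.1, -167.8,  228.2]), np.float64(7.403350216502096))
monR BL (array([ 732.6, -183.1,  259.2]), np.float64(16.99975437094541))
boxL FR? (array([ 872.1, -118.4, -233. ]), np.float64(141.40919134313123))
[-0.2  0.3  1.7 -0.   1.2  1.2]
tool cm [12.9 -7.9  1.7] grasp now [ 563.9 -107.9  302.8] xyaw 11.2 tilt z [ 0. -0. -1.] turn(deg about tool z) 90.2
tool cm [12.9 -7.9  1.7] grasp now [ 563.9 -107.9  302.8] xyaw 11.2 tilt z [ 0. -0. -1.] turn(deg about tool z) -89.8
```

View pics/s3c.png

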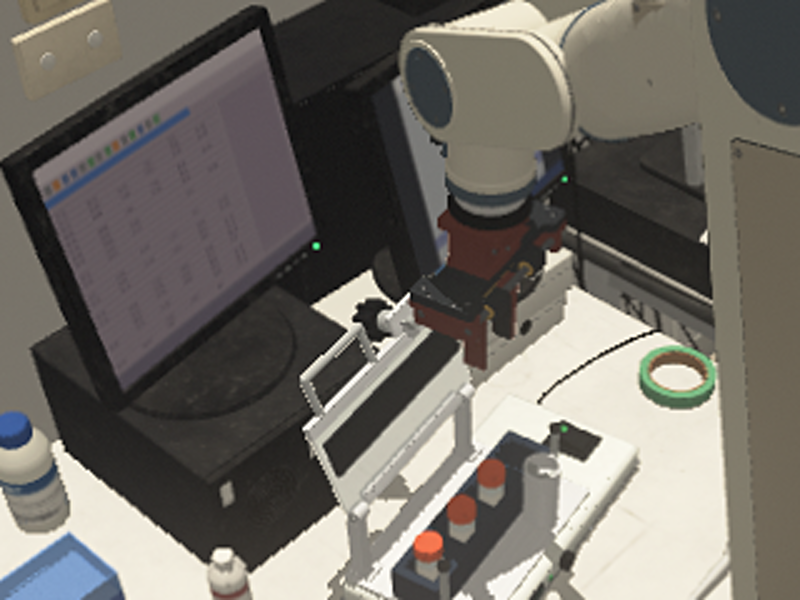

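All three orange caps stand in the carrier, and the path to the handle has about 60 mm to spare before the left monitor. Rotating the tool to pinch the handle.

Call:
{"api": "move_arm", "payload": {"rows": [[0, 0, -2, -10, 50], [0, 0, -2, -10, 50], [0, 0, 0, -10, 50], [0, 0, 0, -10, 50], [0, 0, 0, -10, 50], [0, 0, 0, -10, 50], [0, 0, 0, -10, 50], [0, 0, 0, -10, 50], [0, 0, 0, -10, 50], [0, 0, 0, 0, 50]]}}

```text
t: 25.62
ee_pos: [562.2, -107.5, 320.1]
orientation: [-1.994, -2.424, 0.002]
ft_force: [0.9, -0.3, 0.1]
width: 44.0
grasp_force: 0.0
```

Call:
{"api": "move_arm", "payload": {"rows": [[2, 3.2, 0, 0, 50], [2, 3.2, 0, 0, 50], [2, 3.2, 0, 0, 50], [2, 3.2, 0, 0, 50], [0, 0, 0, 0, 50], [0, 0, 0, 0, 50]]}}

```text
t: 26.38
ee_pos: [672.1, -4.5, 320.6]
orientation: [-1.995, -2.425, 0.002]
ft_force: [-0.0, 0.1, -0.2]
width: 43.7
grasp_force: 0.0
```

Run:
```python
from h import *
plan([675,-5.5,286],101)
a=shot("scene");b=shot("top")
A=cv2.resize(a[60:200,180:320],(560,560),interpolation=cv2.INTER_CUBIC)
o=get_obs();p=np.array(o["ee_pos"])
for q in(p,[675,-5.5,286],[673.1,-6.2,287.3]):
    u=(proj("scene",q)[0]+.5-[180,60])*4;cv2.drawMarker(A,tuple(int(v) for v in u),(255,0,255),0,8)
cv2.imwrite("pics/s4c.png",A)
```

```text
tool cm [-0.15  0.27  5.36] grasp now [672.1  -4.5 339.6] xyaw 101.1 tilt z [-0.002 -0.    -1.   ] turn(deg about tool z) 0.1
```

View pics/s4c.png

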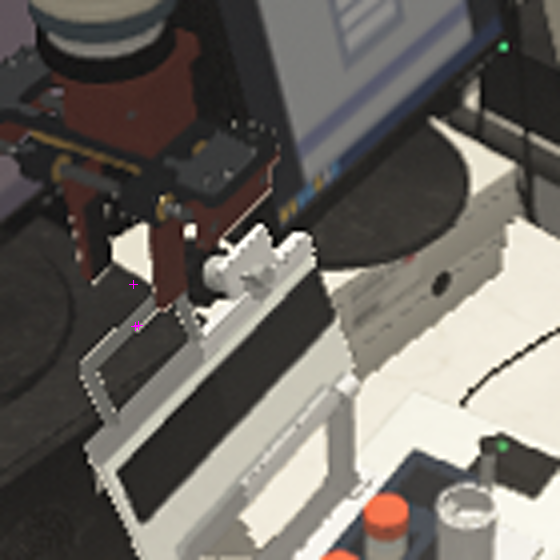

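Handle bar centre is at about crop (134,328), on the marker, and the fingers sit above it.

Call:
{"api": "move_arm", "payload": {"rows": [[0, 0.2, 1.5, 0, 50], [0, 0, 1.5, 0, 50], [0, 0, 1.3, 0, 50], [0, 0, 1, 0, 50], [0, 0, 0, 0, 30], [0, 0, 0, 0, 0], [0, 0, 0, 0, 0], [0, 0, 0, 0, 0], [0, 0, 0, 0, 0], [0, 0, 0, 0, 0]]}}

```text
t: 27.72
ee_pos: [675.4, -3.8, 269.4]
orientation: [1.993, 2.427, 0.002]
ft_force: [1.5, 0.7, 3.9]
width: 9.0
grasp_force: 30.0
```

Run:
```python
from h import *
plan([675,-5.5,286],101);o=get_obs();print(o["width"],o["grasp_force"],o["ft_force"])
```

```text
tool cm [-0.16 -0.07  0.24] grasp now [675.4  -3.8 288.4] xyaw 101.2 tilt z [ 0.002  0.    -1.   ] turn(deg about tool z) 0.2
8.967066415047197 29.99689131975174 [1.47712087 0.73746116 3.92229988]
```

Run:
```python
import numpy as np
a=np.linspace(1.92,0,31);P=np.c_[-16*np.cos(a),-16*np.sin(a)]
r=np.diff(P.round(1),axis=0).round(1);print([[0,float(y),float(z),0,0] for y,z in r])
```

```text
[[0, -1.0, -0.4, 0, 0], [0, -1.0, -0.2, 0, 0], [0, -1.0, -0.2, 0, 0], [0, -1.0, -0.1, 0, 0], [0, -1.0, -0.1, 0, 0], [0, -1.1, 0.0, 0, 0], [0, -1.0, 0.1, 0, 0], [0, -1.0, 0.1, 0, 0], [0, -1.0, 0.2, 0, 0], [0, -1.0, 0.3, 0, 0], [0, -1.0, 0.3, 0, 0], [0, -0.9, 0.4, 0, 0], [0, -0.9, 0.4, 0, 0], [0, -0.9, 0.5, 0, 0], [0, -0.9, 0.6, 0, 0], [0, -0.8, 0.6, 0, 0], [0, -0.8, 0.7, 0, 0], [0, -0.7, 0.7, 0, 0], [0, -0.7, 0.7, 0, 0], [0, -0.6, 0.8, 0, 0], [0, -0.6, 0.9, 0, 0], [0, -0.5, 0.9, 0, 0], [0, -0.5, 0.9, 0, 0], [0, -0.4, 0.9, 0, 0], [0, -0.4, 1.0, 0, 0], [0, -0.3, 0.9, 0, 0], [0, -0.2, 1.0, 0, 0], [0, -0.2, 1.1, 0, 0], [0, -0.1, 1.0, 0, 0], [0, 0.0, 1.0, 0, 0]]
```

Call:
{"api": "move_arm", "payload": {"rows": [[0, -1.0, -0.4, 0, 0], [0, -1.0, -0.2, 0, 0], [0, -1.0, -0.2, 0, 0], [0, -1.0, -0.1, 0, 0], [0, -1.0, -0.1, 0, 0], [0, -1.1, 0, 0, 0], [0, -1.0, 0.1, 0, 0], [0, -1.0, 0.1, 0, 0], [0, -1.0, 0.2, 0, 0], [0, -1.0, 0.3, 0, 0]]}}

```text
t: 28.98
ee_pos: [574.0, -23.0, 270.9]
orientation: [-1.992, -2.426, 0.001]
ft_force: [-0.6, 5.7, 1.9]
width: 8.9
grasp_force: 30.0
```

Run:
```python
from h import *
o=get_obs();M=R.from_rotvec(o["orientation"]).as_matrix();g=np.array(o["ee_pos"])-19*M[:,2]
C=np.array([554.8,-77.8,0]);print("x'z",(g-C)@X-75,g[2]-137,o["width"],o["ft_force"],o["grasp_force"])
a=1.28;print(-160*np.cos(a),160*np.sin(a))
```

```text
x'z -45.68852768199956 152.88880013276497 8.886312241428103 [-0.56936466  5.73678899  1.92105777] 29.979051053524017
-45.87443354111288 153.28253764627598
```

Call:
{"api": "move_arm", "payload": {"rows": [[0, -1.0, 0.3, 0, 0], [0, -0.9, 0.4, 0, 0], [0, -0.9, 0.4, 0, 0], [0, -0.9, 0.5, 0, 0], [0, -0.9, 0.6, 0, 0], [0, -0.8, 0.6, 0, 0], [0, -0.8, 0.7, 0, 0], [0, -0.7, 0.7, 0, 0], [0, -0.7, 0.7, 0, 0], [0, -0.6, 0.8, 0, 0]]}}

```text
t: 30.22
ee_pos: [494.5, -38.0, 213.5]
orientation: [-1.993, -2.425, -0.003]
ft_force: [6.4, 12.6, -6.8]
width: 9.2
grasp_force: 30.0
```

```bash
cat >> h.py <<'E'
def arc():
    o=get_obs();M=R.from_rotvec(o["orientation"]).as_matrix();g=np.array(o["ee_pos"])-19*M[:,2]
    C=np.array([554.8,-77.8,0]);print("x'z",(g-C)@X-75,g[2]-137,"y'",(g-C)@Y,o["width"],o["ft_force"],o["grasp_force"])
E
python3 -c "
from h import *
arc();a=.64;print(-160*np.cos(a),160*np.sin(a))"
```

```text
x'z -126.64400504119665 95.46054409777145 y' 50.53035111227913 9.173656106004083 [ 6.37665948 12.64244185 -6.78180161] 29.95116949081421
-128.33532126148683 95.55127061798274
```

Call:
{"api": "move_arm", "payload": {"rows": [[0.1, -0.6, 0.9, 0, 0], [0, -0.5, 0.9, 0, 0], [0, -0.5, 0.9, 0, 0], [0, -0.4, 0.9, 0, 0], [0, -0.4, 1.0, 0, 0], [0, -0.3, 0.9, 0, 0], [0, -0.2, 0.8, 0, 0], [0, -0.2, 0.7, 0, 0], [0, 0, 0.5, 0, 0], [0, 0, 0, 0, 0]]}}

```text
t: 31.48
ee_pos: [467.0, -43.2, 139.9]
orientation: [1.993, 2.425, 0.008]
ft_force: [11.7, 14.6, -3.4]
width: 9.5
grasp_force: 29.9
```

```bash
python3 -c "
from h import *
arc()"
```

```text
x'z -154.71632134360993 21.882769925363988 y' 50.73021942945757 9.478636536183135 [11.73040521 14.64740184 -3.44131244] 29.945339262485504
```

Call:
{"api": "move_arm", "payload": {"rows": [[0.1, 0.2, 0.5, 0, 0], [0, 0, 0.5, 0, 0], [0, 0, 0.4, 0, 0], [0, 0, 0.3, 0, 0], [0, 0, 0.2, 0, 0], [0, 0, 0, 0, 0]]}}

```text
t: 32.22
ee_pos: [466.4, -43.5, 123.2]
orientation: [1.993, 2.427, -0.0]
ft_force: [-7.1, 4.6, 36.9]
width: 9.1
grasp_force: 30.0
```

```bash
python3 -c "
from h import *
arc()"
```

```text
x'z -155.25986321976592 5.205359896133302 y' 50.592002918773325 9.138064318799737 [-7.100378    4.58413554 36.89966431] 29.98895287513733
```

Call:
{"api": "move_arm", "payload": {"rows": [[0, 0, -0.2, 0, 0], [0, 0, 0, 0, 0], [0, 0, 0, 0, 30], [0, 0, 0, 0, 30], [0, 0, 0, 0, 30], [0, 0, -2, 0, 30], [0, 0, -4, 0, 30], [0, 0, -4, 0, 30], [0, 0, -4, 0, 50], [0, 0, -2, 0, 50]]}}

```text
t: 33.48
ee_pos: [466.9, -43.3, 284.6]
orientation: [1.993, 2.426, 0.002]
ft_force: [0.1, -0.8, 0.2]
width: 42.1
grasp_force: 0.0
```

Call:
{"api": "move_arm", "payload": {"rows": [[4, -2, 0, 0, 70], [4, -2, 0, 0, 70], [4, -2, 0, 0, 70], [4, 0, 0, 0, 70], [0, 0, 0, 0, 70], [0, 0, 0, 0, 70]]}}

```text
t: 34.22
ee_pos: [376.4, 101.8, 282.5]
orientation: [1.993, 2.428, -0.001]
ft_force: [0.3, -0.9, 0.6]
width: 61.7
grasp_force: 0.0
```

Run:
```python
from h import *
a=shot("scene");b=shot("top")
A=cv2.resize(a[110:260,195:345],(600,600),interpolation=cv2.INTER_CUBIC)
cv2.imwrite("pics/s5c.png",A)
B=cv2.convertScaleAbs(cv2.resize(b[130:240,230:370],(760,597),interpolation=cv2.INTER_CUBIC),alpha=1.6);cv2.imwrite("pics/t5c.png",B)
for c in("scene","top"): print(c,[(np.round(d["point"],1).tolist(),round(d["conf"],2)) for d in spotter.find_in(c,"knob_grip")])
C=np.array([554.8,-77.8,0]);q=C-40*X-65*Y
for z in(160,173): print(q,proj("scene",q+[0,0,z]),proj("top",q+[0,0,z]))
arc()
```

```text
scene [([300.5, 169.3], 0.51)]
top [([311.0, 210.5], 0.75)]
[ 527.93749736 -149.23812674    0.        ] [[296.17237006 174.77864843]] [[312.57651312 207.80640162]]
[ 527.93749736 -149.23812674    0.        ] [[296.30549679 171.24305674]] [[312.98006345 207.25972181]]
x'z -215.59173629933326 164.54254379977777 y' 209.85621632169588 61.621155569441505 [ 0.12899162 -0.56698851  0.14726374] 0.0
```

View pics/s5c.png

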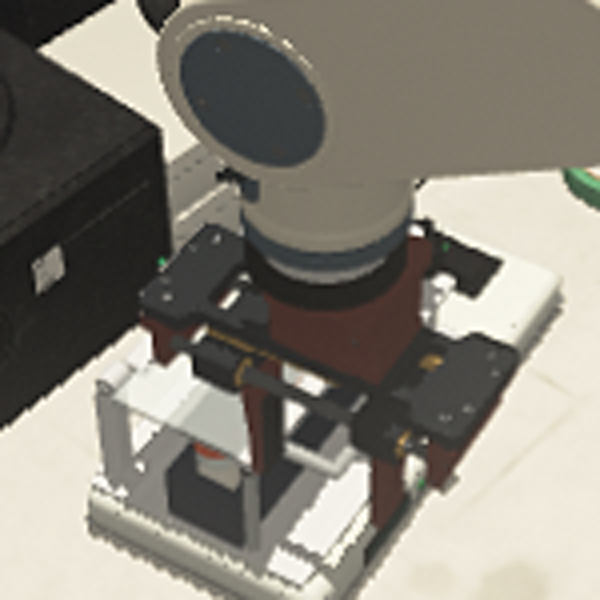

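View pics/t5c.png

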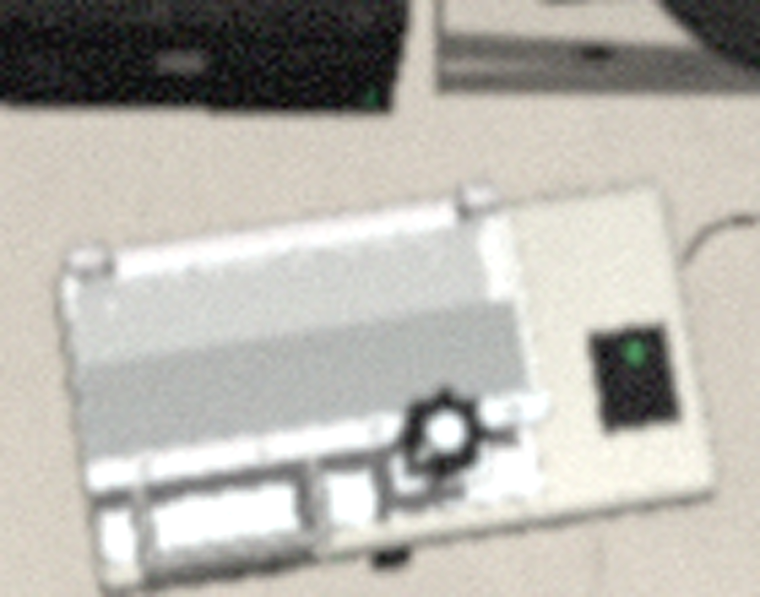

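Top view: flap level and shut, the star knob at crop (443,432), rocker with its green dot at (635,352). The scene view is blocked by the arm, so I'll move it right and re-look.

Call:
{"api": "move_arm", "payload": {"rows": [[-4, -0.3, 0, 0, 70], [-4, -0.3, 0, 0, 70], [-4, -0.3, 0, 0, 70], [-4, -0.3, 0, 0, 70], [-4, -0.3, 0, 0, 70], [-4, -0.3, 0, 0, 70], [-4, -0.3, 0, 0, 70], [-4, -0.3, 0, 0, 70], [-4, -0.3, 0, 0, 70], [-4, -0.3, 0, 0, 70]]}}

```text
t: 35.67
ee_pos: [424.3, -298.2, 282.5]
orientation: [-1.996, -2.426, 0.0]
ft_force: [-0.2, 0.5, 0.6]
width: 61.5
grasp_force: 0.0
```

Run:
```python
from h import *
a=shot("scene");A=cv2.resize(a[140:230,240:340],(800,600),interpolation=cv2.INTER_CUBIC);cv2.imwrite("pics/s6c.png",A[:, :])
b=shot("top");cv2.imwrite("pics/t6.png",b)
for c in("scene","top"):
    for l in("knob_grip","switch_press"): print(c,l,[(np.round(d["point"],1).tolist(),round(d["conf"],2)) for d in spotter.find_in(c,l)])
for z in(177,188): print(at("top",(311.6,209.6),z))
print(get_obs()["qpos"].round(2));arc()
```

```text
scene knob_grip [([295.4, 169.7], 0.81), ([308.1, 173.7], 0.38)]
scene switch_press [([308.8, 177.8], 0.5)]
top knob_grip [([311.7, 210.3], 0.6)]
top switch_press [([202.3, 265.4], 0.73), ([344.3, 197.5], 0.43)]
[ 521.03505196 -145.27098055  177.        ]
[ 519.80441985 -144.38992719  188.        ]
[-0.63  0.19  1.81  0.    1.14 -0.83]
x'z -244.72341698928437 164.35477878597283 y' -188.82031764135917 61.3891067189534 [-0.0356649  -0.05532841 -0.38196707] 0.0
```

View pics/s6c.png

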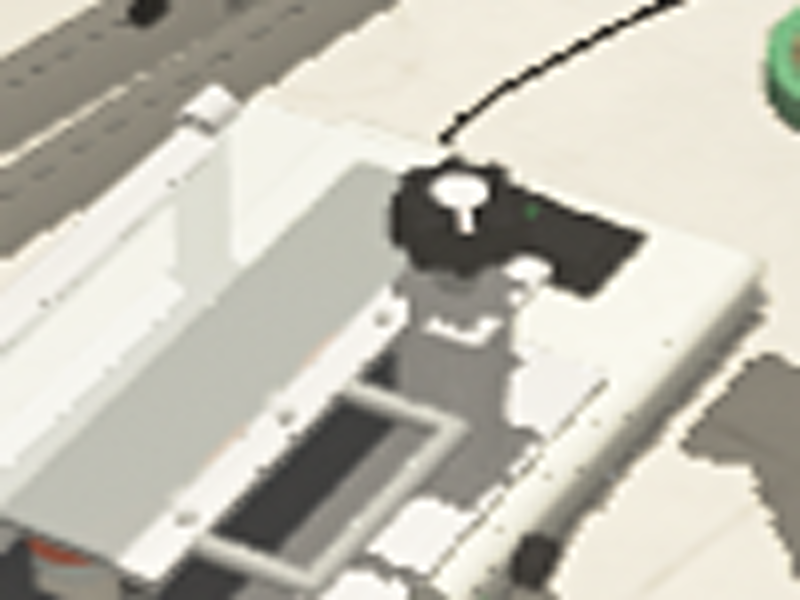

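Scene: knob top (white cap) at crop (460,192), with the white line pointing towards the front; flap shut on its posts.

Run:
```python
from h import *
for t in((312.2,209.4),(311.6,209.6)):print(tri("top",t,"scene",(297.3,168.5)),tri("top",t,"scene",(297.3,168.5))[0])
print(at("scene",(297.3,168.5),190))
plan([522,-145.5,230],101)
g=tri("top",(230+635/5.43,130+352/5.43),"scene",(240+532/8,140+210/6.67));print("green",g)
```

```text
(array([ 520.79673596, -145.3003264 ,  190.35503264]), np.float64(1.68137355062831)) [ 520.79673596 -145.3003264   190.35503264]
(array([ 519.82800773, -143.70165077,  192.18254767]), np.float64(1.2094412427904437)) [ 519.82800773 -143.70165077  192.18254767]
[ 521.72508669 -145.11993579  190.        ]
tool cm [12.82 12.5   7.14] grasp now [ 424.2 -295.5  301.4] xyaw 101.2 tilt z [-0.001  0.001 -1.   ] turn(deg about tool z) 0.2
green (array([ 581.38850881, -262.21530852,   53.75137908]), np.float64(2.205065135137637))
```

Call:
{"api": "move_arm", "payload": {"rows": [[2.6, 2.5, 0, 0, 80], [2.6, 2.5, 0, 0, 80], [2.6, 2.5, 0, 0, 80], [2.5, 2.5, 0, 0, 80], [2.5, 2.4, 3, 0, 80], [0, 0, 3, 0, 80], [0, 0, 1, 0, 80], [0, 0, 0, 0, 80], [0, 0, 0, 0, 80]]}}

```text
t: 37.1
ee_pos: [522.1, -146.8, 213.9]
orientation: [1.993, 2.426, 0.001]
ft_force: [0.4, -0.9, 0.2]
width: 70.6
grasp_force: 0.0
```

Run:
```python
from h import *
plan([521,-145.2,178],101)
```

```text
tool cm [ 0.18 -0.08  5.49] grasp now [ 522.  -146.7  232.9] xyaw 101.2 tilt z [ 0.002 -0.001 -1.   ] turn(deg about tool z) 0.2
```

Call:
{"api": "move_arm", "payload": {"rows": [[0.2, -0.1, 2, 0, 80], [0, 0, 2, 0, 80], [0, 0, 1, 0, 80], [0, 0, 0.5, 0, 80], [0, 0, 0, 0, 30], [0, 0, 0, 0, 0], [0, 0, 0, 0, 0], [0, 0, 0, 0, 0], [0, 0, 0, 0, 0]]}}

```text
t: 38.22
ee_pos: [522.5, -144.7, 158.7]
orientation: [1.992, 2.424, 0.004]
ft_force: [6.2, 1.5, -0.4]
width: 44.9
grasp_force: 30.0
```

Run:
```python
from h import *
plan([521,-145.2,178],101);o=get_obs();print(o["width"],o["grasp_force"],o["ft_force"],o["moment"],o["qpos"])
```

```text
tool cm [-0.02 -0.15 -0.03] grasp now [ 522.4 -144.7  177.7] xyaw 101.2 tilt z [ 0.005 -0.001 -1.   ] turn(deg about tool z) 0.2
44.85508244649003 29.999498426914215 [ 6.21634708  1.50588464 -0.36021233] [ 0.24313861 -0.95955142  0.00864636] [-2.92642861e-01  3.87043050e-01  1.86468980e+00  1.12218184e-03
  8.84980227e-01 -4.88731182e-01]
```

Call:
{"api": "move_arm", "payload": {"rows": [[0, 0.1, 0, 0, 0], [0, 0, 0, -9, 0], [0, 0, 0, -9, 0], [0, 0, 0, -9, 0], [0, 0, 0, -9, 0], [0, 0, 0, -9, 0], [0, 0, 0, -9, 0], [0, 0, 0, -8, 0], [0, 0, 0, 0, 0]]}}

```text
t: 39.35
ee_pos: [523.7, -143.7, 158.6]
orientation: [0.456, 3.103, 0.002]
ft_force: [8.1, 5.7, -0.2]
width: 44.7
grasp_force: 30.0
```

Run:
```python
from h import *
plan([521,-145.2,178],101);o=get_obs();print(o["width"],o["grasp_force"],o["ft_force"],o["moment"])
```

```text
tool cm [ 0.21 -0.22 -0.04] grasp now [ 523.6 -143.7  177.6] xyaw 163.3 tilt z [ 0.005  0.001 -1.   ] turn(deg about tool z) 62.3
44.69468898878474 29.99920517206192 [ 8.06839855  5.73426709 -0.2352993 ] [ 1.04262536 -1.49505631  0.0036687 ]
```

Call:
{"api": "move_arm", "payload": {"rows": [[0, 0, 0, 0, 60], [0, 0, 0, 0, 80], [0, 0, 0, 0, 80], [0, 0, 0, 0, 80], [0, 0, 0, 0, 80], [0, 0, -3, 0, 80], [0, -1, -4, 0, 80], [0, -4, -1, 0, 80], [0, -4, 0, 0, 80], [0, -6, 0, 0, 80]]}}

```text
t: 40.6
ee_pos: [477.8, -288.7, 238.1]
orientation: [0.456, 3.108, -0.0]
ft_force: [0.3, -0.4, -0.7]
width: 70.3
grasp_force: 0.0
```

```bash
cat >> h.py <<'E'
def knob(f):
    a=shot("scene",f) if not f.startswith("pics") else cv2.imread(f)
    # dark blob of knob around (297,173) 
    c=a[158:190,284:312].astype(float).mean(2)
    m=(c<75).astype(np.uint8);k,l,s,ce=cv2.connectedComponentsWithStats(m);i=1+np.argmax(s[1:,4])
    print("dark bbox",s[i],"centroid",ce[i]+[284,158])
    w=(a.min(2)>190)[160:174,291:304];yy,xx=np.nonzero(w);print("white",len(xx),xx.mean()+291,yy.mean()+160)
    return a
E
python3 - <<'E'
from h import *
a=shot("scene","s7.png");b=shot("top")
np.set_printoptions(linewidth=200)
print(a.mean(2)[160:182,288:308].astype(int))
o=cv2.imread("pics/s6c.png");o=cv2.resize(o,(100,90),interpolation=cv2.INTER_AREA);print(o.mean(2)[20:42,48:68].astype(int))
print([(np.round(d["point"],1).tolist(),round(d["conf"],2)) for d in spotter.find_in("scene","knob_grip")])
arc()
E
```

```text
[[240 236 226 220 226 231 217  31 123 243 236 233 232 232 233 232 232 230 230 232]
 [236 240 242 240 234 227 218 107 152 237 234 233 232 233 233 233 232 231 231 231]
 [242 242 241 241 240 242 241 235 230 228 231 232 232 232 232 232 231 230 231 231]
 [244 243 244 245 238 237 242 243 241 232 224 228 231 231 232 232 231 230 230 229]
 [241 243 243 243 243 245 245 244 245 242 243 240 233 231 232 229 230 230 229 229]
 [208 232 242 245 247 241 240 243 250 239 235 240 240 238 233 225 227 230 230 231]
 [184 187 211 237 237 117  41  97 197 184 128  42  69 173 250 244 236 228 231 232]
 [188 186 176 182 164  45  51  49  53  56  56  48  48 135 252 248 239 239 242 235]
 [188 166 109 135  98  51  72 129 158 159 150 102  59  61 101 153 219 253 238 238]
 [178  93  51  54  55  70 154 244 254 253 250 219 146  49  53  50  77 138 111  71]
 [178  65  58  61  58 108 225 253 248 245 246 251 249  57  52  52  49  79 106  55]
 [178  66  54  61  59  79 181 253 248 245 247 249 235 141 136 119  88  91 116  67]
 [178  67  56  61  60  56 130 245 244 243 245 227 129 222 240 213 159 117  87  59]
 [178  69  58  63  59
[... 2002 characters left out ...]
 57  56  62  69  61  57  58  59  59  59  60  62  65]
 [171  88  68  56  57  58  58  59  57  56  54  56  58  59  58  58  56  55  58  63]
 [185 156 122  61  55  57  58  57  58  59  59  57  59  58  56  58  64  62  56  56]
 [189 193 172  80  53  55  57  58  58  58  59  58  57  56  54  71 121 156 142 102]
 [189 192 176 102  56  55  62  61  59  57  56  58  67  78  86 137 211 244 241 205]
 [188 187 163 130  92  86  88  82  77  58  57  70 101 124 140 211 251 252 250 248]
 [188 172 140 139 138 134 118 113 107  80  77  99 132 140 139 174 229 237 244 221]]
[([293.9, 172.1], 0.81)]
x'z -191.9547961847424 119.63326481249055 y' -193.61975657786667 70.3836241341698 [-0.0442714   0.55901351 -0.53092465] 0.0
```

The white cap dropped about 2 px (roughly 8 mm), so the tooth is in the thread start. Regripping lower and turning forwards.

Run:
```python
from h import *
print(at("scene",(297.6,174.3),188)-at("scene",(297.3,168.5),188), at("scene",(302.5,171.9),180)-at("scene",(297.4,170.7),180), at("scene",(297.4,170.6),182))
plan([523,-144.5,170],163)
```

```text
[-14.15958017  15.66963241   0.        ] [-1.26807168e+01 -5.36053425e+00 -1.13686838e-13] [ 521.64901992 -145.7807882   182.        ]
tool cm [-0.14 15.28  8.66] grasp now [ 476.9 -290.2  256.6] xyaw 163.0 tilt z [ 0. -0. -1.] turn(deg about tool z) -0.0
```

Call:
{"api": "move_arm", "payload": {"rows": [[0, 5, 0, 0, 80], [0, 5, 0, 0, 80], [-0.1, 5.3, 0, 0, 80], [0, 0, 0, 0, 80], [0, 0, 3, 0, 80], [0, 0, 3, 0, 80], [0, 0, 2, 0, 80], [0, 0, 0.7, 0, 80], [0, 0, 0, 0, 80]]}}

```text
t: 41.88
ee_pos: [522.9, -142.0, 150.6]
orientation: [-0.459, -3.107, -0.0]
ft_force: [-0.1, -0.1, -0.2]
width: 70.3
grasp_force: 0.0
```

Call:
{"api": "move_arm", "payload": {"rows": [[0, 0, 0, 0, 30], [0, 0, 0, 0, 0], [0, 0, 0, 0, 0], [0, 0, 0, 0, 0], [0, 0, 0, 0, 0]]}}

```text
t: 42.5
ee_pos: [523.1, -142.8, 151.3]
orientation: [0.458, 3.107, -0.002]
ft_force: [-2.4, -4.8, 2.5]
width: 44.0
grasp_force: 30.0
```

Run:
```python
from h import *
plan([523,-144.5,170],163);o=get_obs();print(o["width"],o["grasp_force"],o["ft_force"],o["moment"],o["qpos"][5])
```

```text
tool cm [-0.04 -0.16  0.03] grasp now [ 523.1 -142.8  170.3] xyaw 163.2 tilt z [ 0.001 -0.002 -1.   ] turn(deg about tool z) 0.2
44.028431419683876 30.000211894512177 [-2.39360734 -4.80964819  2.54404569] [-0.71588415  0.13789161  0.02407548] -1.5644236159593647
```

Call:
{"api": "move_arm", "payload": {"rows": [[0, -0.1, 0, 0, 0], [0, 0, 0.03, 10, 0], [0, 0, 0.03, 10, 0], [0, 0, 0.03, 10, 0], [0, 0, 0.03, 10, 0], [0, 0, 0.03, 10, 0], [0, 0, 0.03, 10, 0], [0, 0, 0.03, 10, 0], [0, 0, 0.03, 10, 0], [0, 0, 0.03, 10, 0]]}}

```text
t: 43.75
ee_pos: [522.5, -143.5, 148.6]
orientation: [2.526, 1.866, -0.001]
ft_force: [-5.3, -5.0, 7.1]
width: 44.3
grasp_force: 30.0
```

Run:
```python
from h import *
plan([523,-144.5,170],163);o=get_obs();print(o["width"],o["grasp_force"],o["ft_force"],o["moment"],o["qpos"][5])
```

```text
tool cm [-0.08  0.08 -0.24] grasp now [ 522.5 -143.5  167.6] xyaw 72.9 tilt z [-0.    -0.001 -1.   ] turn(deg about tool z) -90.1
44.28406250177438 29.99517470598221 [-5.27414552 -5.03652302  7.07387088] [-0.75476209  0.57237145  0.04948731] 0.01016713123714777
```

Good; continue until the torque rises.

Call:
{"api": "move_arm", "payload": {"rows": [[0, 0, 0.03, 10, 0], [0, 0, 0.03, 10, 0], [0, 0, 0.03, 10, 0], [0, 0, 0.02, 10, 0], [0, 0, 0, 5, 0], [0, 0, 0, 5, 0], [0, 0, 0, 0, 0]]}}

```text
t: 44.62
ee_pos: [522.1, -143.3, 147.5]
orientation: [3.077, 0.631, -0.002]
ft_force: [-5.1, -2.4, 8.6]
width: 44.5
grasp_force: 30.0
```

Run:
```python
from h import *
plan([523,-144.5,170],163);o=get_obs();print(o["width"],o["grasp_force"],o["ft_force"],o["moment"],o["qpos"][5])
```

```text
tool cm [ 0.04  0.15 -0.35] grasp now [ 522.1 -143.3  166.5] xyaw 23.2 tilt z [-0.001 -0.001 -1.   ] turn(deg about tool z) -139.8
44.460349656814316 30.001558363437653 [-5.07421646 -2.3500605   8.57360836] [-0.72350086  0.82697905 -0.03257016] 0.8781440675367855
```

Call:
{"api": "move_arm", "payload": {"rows": [[0, 0, 0, 5, 0], [0, 0, 0, 5, 0], [0, 0, 0, 5, 0], [0, 0, 0, 0, 0]]}}

```text
t: 45.12
ee_pos: [522.0, -143.2, 147.5]
orientation: [3.133, 0.224, -0.002]
ft_force: [-5.5, -2.9, 8.2]
width: 44.8
grasp_force: 30.0
```

Run:
```python
from h import *
plan([523,-144.5,170],163);o=get_obs();print(o["moment"],o["qpos"][5],o["ft_force"])
```

```text
tool cm [ 0.08  0.14 -0.35] grasp now [ 522.  -143.2  166.5] xyaw 8.2 tilt z [-0.001 -0.001 -1.   ] turn(deg about tool z) -154.8
[-0.60398154  0.9083299   0.05343344] 1.1398952511063252 [-5.45357092 -2.8933823   8.24427375]
```

Call:
{"api": "move_arm", "payload": {"rows": [[0, 0, 0, 5, 0], [0, 0, 0, 5, 0], [0, 0, 0, 0, 0]]}}

```text
t: 45.5
ee_pos: [521.9, -143.1, 147.5]
orientation: [3.141, -0.05, -0.002]
ft_force: [-5.3, -2.2, 7.5]
width: 44.7
grasp_force: 30.0
```

Run:
```python
from h import *
plan([523,-144.5,170],163);o=get_obs();print(o["moment"],o["qpos"][5],o["ft_force"])
```

```text
tool cm [ 0.11  0.14 -0.35] grasp now [ 522.  -143.1  166.5] xyaw -1.8 tilt z [-0.001 -0.001 -1.   ] turn(deg about tool z) -164.8
[-0.54074496  0.96504708 -0.06276394] 1.3144694926821407 [-5.31865803 -2.21629151  7.52080261]
```

Call:
{"api": "move_arm", "payload": {"rows": [[0, 0, 0, 4, 0], [0, 0, 0, 4, 0], [0, 0, 0, 0, 0]]}}

```text
t: 45.88
ee_pos: [521.9, -143.1, 147.4]
orientation: [3.129, -0.269, -0.002]
ft_force: [-4.8, -2.2, 8.2]
width: 44.7
grasp_force: 30.0
```

Run:
```python
from h import *
plan([523,-144.5,170],163);o=get_obs();print(o["moment"],o["qpos"][5],o["ft_force"],o["joint_torque"][5])
```

```text
tool cm [ 0.13  0.13 -0.36] grasp now [ 521.9 -143.   166.4] xyaw -9.8 tilt z [-0.001 -0.    -1.   ] turn(deg about tool z) -172.8
[-0.56298764  0.9471671  -0.02400518] 1.4539284201912432 [-4.76748695 -2.20209893  8.18321363] 0.2664435748010874
```

Call:
{"api": "move_arm", "payload": {"rows": [[0, 0, 0, 4, 0], [0, 0, 0, 4, 0], [0, 0, 0, 0, 0]]}}

```text
t: 46.25
ee_pos: [521.9, -143.0, 147.4]
orientation: [3.103, -0.486, -0.002]
ft_force: [-4.0, -2.6, 8.0]
width: 44.7
grasp_force: 30.0
```

Run:
```python
from h import *
plan([523,-144.5,170],163);o=get_obs();print(o["moment"],o["qpos"][5],o["ft_force"],o["joint_torque"][5])
```

```text
tool cm [ 0.15  0.11 -0.36] grasp now [ 521.9 -143.   166.4] xyaw -17.8 tilt z [-0.002 -0.    -1.   ] turn(deg about tool z) 179.2
[-0.51916479  0.94607152 -0.04593094] 1.5935117030476893 [-3.96478943 -2.61420487  7.98312544] 0.2648291364312172
```

Call:
{"api": "move_arm", "payload": {"rows": [[0, 0, 0, 0, 60], [0, 0, 0, 0, 80], [0, 0, 0, 0, 80], [0, 0, 0, 0, 80], [0, 0, 0, 0, 80], [0, 0, -3, 0, 80], [0, 1, -4, 0, 80], [0, 4, -1, 0, 80], [0, 4, 0, 0, 80], [0, 6, 0, 0, 80]]}}

```text
t: 47.5
ee_pos: [476.9, -286.2, 227.3]
orientation: [3.104, -0.483, 0.001]
ft_force: [0.5, 0.4, 0.1]
width: 70.4
grasp_force: 0.0
```

Run:
```python
from h import *
a=shot("scene","s8.png")
np.set_printoptions(linewidth=200)
print(a.mean(2)[164:184,286:308].astype(int))
arc();print(get_obs()["qpos"].round(2))
plan([579,-262,120],-79)
```

```text
[[219 231 241 243 244 243 243 243 242 242 243 241 240 237 231 230 232 230 230 230 229 228]
 [184 186 209 232 241 244 245 246 246 246 247 240 241 245 245 240 231 224 227 230 231 231]
 [186 185 184 188 209 233 242 240 240 242 245 246 248 236 232 238 244 242 235 227 231 231]
 [188 187 186 186 184 185 175 102  50 116 195 195 174  39  69 179 253 248 239 236 241 235]
 [186 186 188 187 186 192 159  45  49  46  45  54  51  49  48 135 251 247 248 253 236 239]
 [187 188 187 173 184 218 141 112  66  99 146 156 145 106  57  79 156 197 213 233 108  70]
 [187 189 177 105 165 235 217 210 155 212 253 252 251 220 119  52  52  49  61 100 104  54]
 [188 190 176  62  48  51  83 163 239 250 246 244 248 252 218  50  58  59  58  84 117  67]
 [188 190 178  65  51  59  54  98 211 251 247 246 249 253 240  51  59  61  59  74  90  61]
 [187 190 178  67  56  61  58  60 138 246 244 244 247 234 123  55  62  61  59  58  62  61]
 [187 190 179  69  58  63  61  57  56  80 133 131 124  72  54  60  62  64  63  61  62  63]
 [187 189 179  66  57  62  58  59  60  58  56  54  56  58  61  61  61  64  61  59  62  62]
 [187 19
[... 314 characters left out ...]
  56  57  55  57  55  55  60 161 254 209]
 [187 190 176  71  47  53  55  56  56  56  57  56  57  57  57  56  54  50  70 175 253 250]
 [187 188 185 155 140  76  60  55  57  57  55  57  56  57  56  57  65  69 127 235 247 223]
 [186 191 217 249 240 133  96  51  55  57  55  55  55  56  55  68 109 135 208 249 232 189]
 [187 207 239 231 129 137 131  66  54  56  67  71  70  54  53  86 142 171 245 236 206 226]]
x'z -194.42620487260393 109.33744604680555 y' -195.39284378997303 70.44552174502742 [-1.19899903 -4.36188859 -0.10376784] 0.0
[-0.57  0.32  1.78 -0.    1.04  1.31]
tool cm [ 8.96 -6.13 12.63] grasp now [ 474.9 -292.4  246.3] xyaw -17.9 tilt z [ 0.    -0.004 -1.   ] turn(deg about tool z) 61.1
```

Run:
```python
from h import *
for n,t,c,z in(("0",(297.7,174.3),(297.3,168.5),190),("1",(302.8,171.9),(297.4,170.7),183),("2",(290.9,169.7),(297.2,171.4),179)):
    d=at("scene",t,z)-at("scene",c,z);print(n,np.degrees(np.arctan2(d[1],d[0])),np.hypot(*d[:2]))
```

```text
0 132.79305633547503 21.078907721348425
1 -156.10479906562063 14.457637199041345
2 20.38680073663357 17.340870060681866
```

The line turned about 184° clockwise and the cap sank further. That is at least 2.66 rad from the back stop, so the knob is tight. Next the switch, with the gripper turned so its body clears the flap.

Call:
{"api": "move_arm", "payload": {"rows": [[0, 0, 0, -10, 40], [0, 0, 0, -10, 0], [0, 0, 0, -10, 0], [0, 0, 0, -10, 0], [0, 0, 0, -10, 0], [0, 0, 0, -10, 0], [0, 0, 0, -10, 0], [0, 0, 0, -10, 0], [0, 0, 0, -10, 0], [0, 0, 0, -10, 0]]}}

```text
t: 48.8
ee_pos: [476.9, -285.4, 226.8]
orientation: [-2.361, -2.072, 0.0]
ft_force: [0.6, -0.0, -0.2]
width: 0.8
grasp_force: 0.0
```

Call:
{"api": "move_arm", "payload": {"rows": [[0, 0, 0, -10, 0], [0, 0, 0, -9, 0], [0, 0, 0, 0, 0]]}}

```text
t: 49.18
ee_pos: [476.9, -285.4, 226.8]
orientation: [-1.996, -2.426, -0.0]
ft_force: [-0.1, 0.1, 0.7]
width: 0.2
grasp_force: 0.0
```

Run:
```python
from h import *
plan([583,-262,57],101,grasp=False)
print(get_obs()["width"])
shot("scene");shot("top")
for c in("scene","top"): print(c,[(np.round(d["point"],1).tolist(),round(d["conf"],2)) for d in spotter.find_in(c,"switch_press")])
print(proj("scene",[581.5,-262,55]),proj("top",[581.5,-262,55]))
```

```text
tool cm [ 0.25 10.87 16.98] grasp now [ 476.9 -285.4  226.8] xyaw 101.1 tilt z [-0.  0. -1.] turn(deg about tool z) 0.1
0.20464145023213412
scene [([311.2, 175.7], 0.62)]
top [([346.3, 199.8], 0.42)]
[[306.06499301 171.16661091]] [[347.15064412 195.02651404]]
```

Call:
{"api": "move_arm", "payload": {"rows": [[0, 2.8, 0, 0, 0], [0, 2.8, 0, 0, 0], [0.1, 2.8, 0, 0, 0], [0.1, 2.5, 3, 0, 0], [0, 0, 4, 0, 0], [0, 0, 4, 0, 0], [0, 0, 4, 0, 0], [0, 0, 0, 0, 0], [0, 0, 0, 0, 0]]}}

```text
t: 50.5
ee_pos: [584.2, -262.9, 78.1]
orientation: [1.994, 2.426, 0.001]
ft_force: [0.7, -0.2, 1.1]
width: 0.4
grasp_force: 0.0
```

Run:
```python
from h import *
plan([583,-262,57],101,grasp=False)
```

```text
tool cm [ 0.11 -0.1   2.11] grasp now [ 584.2 -262.9   78.1] xyaw 101.2 tilt z [ 0.001 -0.001 -1.   ] turn(deg about tool z) 0.2
```

Call:
{"api": "move_arm", "payload": {"rows": [[0, -0.1, 1, 0, 0], [0, 0, 0.8, 0, 0], [0, 0, 0.4, 0, 0], [0, 0, 0.2, 0, 0], [0, 0, 0, 0, 0]]}}

```text
t: 51.12
ee_pos: [583.0, -262.7, 53.2]
orientation: [1.993, 2.427, 0.001]
ft_force: [1.7, 1.1, 2.1]
width: 0.4
grasp_force: 1.1
```

Call:
{"api": "move_arm", "payload": {"rows": [[0, 0, 0.2, 0, 0], [0, 0, 0.1, 0, 0], [0, 0, 0, 0, 0]]}}

```text
t: 51.5
ee_pos: [583.8, -262.8, 52.2]
orientation: [1.992, 2.426, 0.002]
ft_force: [-1.1, 4.0, 17.6]
width: 0.4
grasp_force: 8.4
```

Call:
{"api": "move_arm", "payload": {"rows": [[0, 0, 0.1, 0, 0], [0, 0, 0, 0, 0], [0, 0, -2, 0, 0], [0, 0, -4, 0, 0], [0, 0, -4, 0, 0], [0, 0, -4, 0, 0], [-4, -4, -2, 0, 0], [-4, -4, 0, 0, 0], [-4, -4, 0, 0, 0], [0, -3, 0, 0, 0]]}}

```text
t: 52.75
ee_pos: [456.8, -412.3, 209.1]
orientation: [1.997, 2.425, -0.001]
ft_force: [-0.3, 0.2, 0.3]
width: 0.3
grasp_force: 0.0
```

Run:
```python
from h import *
a=shot("scene","s9.png");b=shot("top","t9.png")
A=cv2.resize(a[150:210,255:345],(600,400),interpolation=cv2.INTER_CUBIC)
o=cv2.imread("pics/s7.png");O=cv2.resize(o[160:185,295:325],(400,333),interpolation=cv2.INTER_CUBIC)
N=cv2.resize(a[160:185,295:325],(400,333),interpolation=cv2.INTER_CUBIC)
B=cv2.convertScaleAbs(cv2.resize(b[150:240,235:370],(400,267),interpolation=cv2.INTER_CUBIC),alpha=1.6)
F=cv2.resize(a[140:260,225:345],(400,267),interpolation=cv2.INTER_CUBIC)
cv2.imwrite("pics/fin.png",np.vstack([np.hstack([O,N]),np.hstack([B,F])]))
print(get_obs()["ee_pos"])
```

```text
[ 455.47940711 -410.40412538  208.71735098]
```

View pics/fin.png

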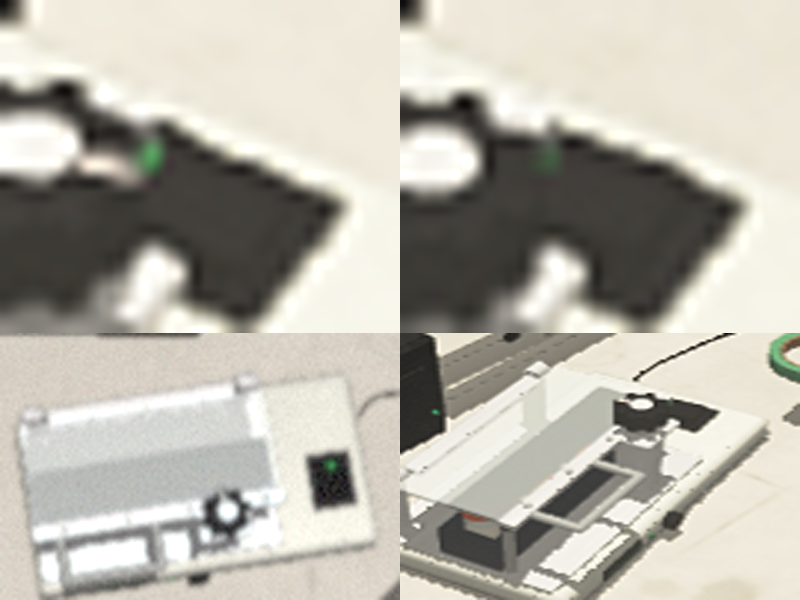

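Run:
```python
from h import *
for f,(r0,r1,c0,c1) in(("s0",(160,182,298,318)),("s7",(160,182,298,318)),("s8",(160,182,298,318)),("s9",(160,182,298,318)),("t6",(190,200,340,354)),("t9",(190,200,340,354))):
    a=cv2.imread(f"pics/{f}.png").astype(float)[r0:r1,c0:c1];g=np.clip(a[...,1]-a[...,[0,2]].max(2)-8,0,None)
    yy,xx=np.indices(g.shape);print(f,g.sum(),(g*xx).sum()/g.sum()+c0,(g*yy).sum()/g.sum()+r0)
print(proj("scene",[[582,-262,57],[582,-262,52]]),proj("top",[[582,-262,57],[582,-262,52]]))
```

```text
s0 360.0 305.1638888888889 171.0388888888889
s7 133.0 305.74436090225566 171.35338345864662
s8 136.0 305.7279411764706 171.38235294117646
s9 25.0 305.8 171.56
t6 254.0 346.4212598425197 194.45275590551182
t9 235.0 346.27659574468083 194.10638297872342
[[305.96017958 170.59830042]
 [305.89151809 171.81761063]] [[347.26338138 194.76612092]
 [346.98376246 195.00700048]]
```

The dot dimmed and shifted after the press reached its end stop 5 mm down, which fits the switch being on. Handing in.

```bash
python3 -c "
from h import *
print(close_job())"
```

```text
the job is handed in; nothing more can be done
None
```

I handed the job in after about 53 s: three pots stand in pockets 2–4, the flap is down on its stops, the knob is turned fully down, and the switch is pressed; I inferred knob tightness and switch-on from travel and images, since torque showed no clear rise and the switch state can't be read.

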